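# Seat the square key in a leaning vessel plug and tighten it

### The job

The steel sample vessel leans in its clamp stand and its screw plug is only just started. Take the square-ended key from its white stand, bring it square onto the plug's leaning axis, find the recess gently by feel until the key drops fully in, then turn the plug clockwise (seen from above) until you feel it come up against its stop, without pressing hard on its rim or twisting the vessel round in its clamp. Put the key back upright in its stand, fully down, let go, and leave the jar, flask, bottle and jar lid undisturbed.

Things in the scene. Friction and masses are not known exactly. Their poses are not given: they have to be found in the camera images.
- cradle: Fixed clamp stand on the bench: grey base plate 130 x 120 x 14 mm with an aluminium ring that grips the vessel. Origin at the bench, below the vessel; z up. The vessel leans by 0.26 rad (15 degrees) from vertical towards the stand's own -x.
- recess (a point): Middle of the mouth of the square recess in the plug's round dark head (35 mm wide), on the steel vessel (78 mm wide). z points out along the leaning screw axis. Recess 14 mm square, 18 mm deep, solid floor; a key turned wrong by over 10 degrees enters only by its 7 mm round nose and rests on the rim. This frame is the vessel's: how the plug's square is turned is not measured and may be any angle.
- plug (a joint): How far the plug has been turned clockwise (seen from above, tightening), rad. It begins somewhere between 0 and 0.25 (it cannot turn back below 0) and meets a hard stop at 1.1: home. It does not sink noticeably. Turning it takes about 0.06 N m; it stays where it is left.
- vessel (a joint): Turn of the vessel in its clamp ring about the same leaning axis, rad; 0 at the start. It slips only when the plug is forced against its stop with more than about 0.26 N m; keep it within 0.1 of 0. About 0.15 N m against the stop is firm enough.
- key_grip (a point): Centre of the key's black handle, a block 44 mm (key's x) by 20 mm (key's y) by 44 mm high (key's z); pinch it across its 20 mm (key's y). The key is loose, 118 mm long overall, 0.24 kg or a little more or less; this point lies 96 mm above the tip on the key's z axis, which runs up from the tip to the handle. A 30 mm collar lies below the handle, 22 to 28 mm below this point.
- key_tip (a point): Centre of the very end of the key's steel working end: a round centring nose (a cone from 7 mm wide at the end to 12.8 mm after 4 mm, then straight, 7 mm long in all), then a square 12 x 12 mm from 7 to 24 mm above the end, its sides parallel to the handle's sides; above it a round 14 mm shaft. z points from the tip up to the handle.
- stand_mouth (a point): Middle of the mouth of the 22 mm round hole, right through the fixed white key stand (70 x 70 mm, 78 mm high, foot 90 mm), at the stand's top; z up. The key stands in it with its collar's underside (68 mm above the tip) on the stand's top, so its tip is 68 mm below this point.
- jar: Bystander: amber glass jar with a brass lid, 72 mm wide, 100 mm high. Origin under its centre.
- flask: Bystander: conical glass flask, 82 mm wide, 124 mm high. Origin under its centre.
- bottle: Bystander: white bottle, 52 mm wide, 120 mm high. Origin under its centre.
- jar_lid: Bystander: loose brass jar lid lying flat, 68 mm wide, 12 mm high. Origin under its centre.
Mind the look-alikes: they are no part of the job. Leave any yellow look-alike of the part that bears key_grip alone. Several things have the shape of the cradle; the one meant has the colours described above.

How it is judged:
On the way, in this order (a step that is already met when the one before it is completed fails the run):
1. the key stands fully in the plug's recess, square on its axis, before the plug is turned (z of key_tip in the frame of recess below -0.014 m and distance between key_tip and recess below 0.022 m and angle between the z axis of key_tip and the z axis of recess, either way round below 0.09 rad and value of joint plug below 0.35 rad), for 0.2 s.
2. the plug is turned up to its stop with the key in the recess (value of joint plug above 1.04 rad and z of key_tip in the frame of recess below -0.012 m and distance between key_tip and recess below 0.022 m), for 0.1 s.
At the end, for the whole second after the job is handed in: The plug is within 0.08 rad of its stop, the vessel has not turned more than 0.1 rad in its clamp, and the key stands released and at rest in its stand, upright within 0.1 rad, its collar down on the stand within 4 mm (value of joint plug above 1.02 rad and horizontal distance between key_tip and stand_mouth below 0.012 m and z of key_tip in the frame of stand_mouth below -0.064 m and angle between key_tip's own z axis and vertical below 0.1 rad and linear speed of key below 0.02 m/s and value of joint vessel between -0.1 and 0.1 rad); the robot touches nothing.
It fails at once if before it has dropped into the recess, the key is pressed on the plug's rim, the vessel or the clamp stand with more than 30 N (contact force between key and cradle above 30 N and z of key_tip in the frame of recess above -0.009 m and value of joint plug below 0.4 rad).
It fails at once if the plug is turned while the key is more than 0.14 rad out of line with its axis (velocity of joint plug above 0.3 rad/s and angle between the z axis of key_tip and the z axis of recess, either way round above 0.14 rad).
It fails at once if the vessel is twisted in its clamp (value of joint vessel above 0.1 rad or value of joint vessel below -0.1 rad).
It fails at once if a bystander is moved more than 15 mm (distance of any of jar, flask, bottle, jar_lid from where it was at the start of the episode above 0.015 m).
It also fails if it takes over 72 s, if anything falls off the work surface, if the arm or the gripper's body presses on something with over 40 N, if the wrist force passes 120 N, or if a joint passes its speed limit or range.

### The arm

A 6-joint arm with a two-finger parallel gripper is mounted at the origin on the work surface. World frame = base frame: x ahead of the robot, y to its left, z up, the work surface at z = 0. Lengths are in m, angles in rad, forces in N, time in s.
With the tool pointing down it reaches from about 0.35 to 0.975 m from the base axis. Payload 4.9 kg.
Tool frame: the origin (TCP) lies between the finger pads; the fingertips stand 17 mm ahead of it and the grasp point (between the pads) lies 2 mm behind it; z points along the fingers, y is the direction in which the jaws open and shut (so a half turn about z gives the same grasp; the last joint's range is limited). The gripper opens to 85 mm and grips with 20 to 120 N. Pads are 22 mm wide; open, the fingers measure 114 mm over their backs; the gripper's body (76 mm by 85 mm) begins 54 mm behind the grasp point. The pads swing forward as they close: fully open they stand 13 mm farther back than shut.
Start: joints at [-1.433, 0.053, 1.613, -0, 1.476, -0.119], TCP at [0.159, -0.604, 0.248] pointing down, gripper open.
Joint ranges: [-3.01, 3.01], [-1.01, 2.22], [0.06, 2.58], [-1.02, 4.17], [0.09, 2.62], [-3.14, 3.14]. Speed limits (rad/s): [2.57, 2.57, 3.14, 3.14, 3.14, 3.14].

### API

Orientations are given as a unit quaternion [w, x, y, z].
In Python, from plant import state, grab_frame, camera_model, job_done, find_in, silhouettes, landmark_of gives the robot as it stands.
- The arm moves only by the shell command python3 -m crank 'ROWS'. ROWS is JSON, a list of rows, each an object with "angular": the turn, a rotation vector about the tool's x, y, z each as a share of 5 degrees, from -1 to 1, a list of three; "delta_pos": the shift along the tool's x, y, z each as a share of 3 cm, from -1 to 1, a list of three; "gripper": the opening, from 0 (shut) to 1 (fully open). In form: [{"angular": [ax, ay, az], "delta_pos": [tx, ty, tz], "gripper": gripper}, ...]. A call has 1 to 12 rows; each row shifts and turns the commanded pose from where the row before left it, along the tool's axes as they then stand; what a row does not reach is not made up. A row lasts 1/8 s, in which the tool goes at most 62.5 mm and 10.7 degrees, less where a joint would pass 70% of its speed; a pose out of reach is approached as far as the arm can. A call with a number of a shift or a turn outside -1 to 1 is refused whole. A call with a gripper value outside its range is refused whole. The fingers move at their own pace and stop on an object; the grip force is fixed at half the most. Time passes only in rows, so rows that do not move let the fingers close. It gives the time, the measured TCP pose, the force and the opening at its end, in the units of the state.
- state(): the state, without advancing time (a new reading comes with each control period).
- grab_frame(name): name is "scene" or "side" or "wrist"; returns the picture (384x512x3 uint8, red, green, blue); there is no depth.
- camera_model(name): a dict with "camera_matrix" (3x3 intrinsics, pixels), "rvec" (rotation vector, rad) and "tvec" (3), from world to camera coordinates, as OpenCV has them; the wrist camera has in their place "mount" (4x4, takes a point from camera to tool coordinates, whose origin is the TCP and whose axes are the flange's). Camera axes: x right, y down, z forward; pixel columns grow to the right and rows downward; lengths in m; the calibration is good to about 2 mm. A picture is of the moment at which its call begins: read the wrist's pose just before it. camera_model takes no time and is no camera call.
- job_done(): hands the job in, once; it reports no verdict.
Trained networks look in the newest picture that a camera, given by its name, has taken for a name from the list of things; names that differ only in an ending like _2 or _b are one class to them, and where a whole thing is asked for, a point or a joint stands for the part that bears it (a point fixed in the world has none). Each returns a list of dicts, best first, with "conf" (0 to 1); they miss things now and then, are a little off and sometimes report something else, mostly with a low value. They report only what shows in the picture. A call takes as long as a camera call. They do not tell look-alikes from the thing itself.
- find_in(camera, target): "bbox" ([left, top, right, bottom] in pixels, round what is visible of it).
- silhouettes(camera, target): "mask" (384x512 bool, what is visible of it) and "bbox" ([left, top, right, bottom] in pixels, round what is visible of it).
- landmark_of(camera, target): "pixel" ([column, row] in pixels: a listed point, or the origin of a listed thing).
The state is a dict: "time": time; "joint_pos": joint angles; "joint_vel": joint speeds; "joint_efforts": joint torques, N m; "tool_pos": TCP position; "tool_rot": TCP orientation; "contact_force": force on the tool from outside, world axes, zero at the start; "ft_torque": the same for the moment, N m; "gripper_width": opening from 0.0 (shut) to 1.0 (fully open).
Only numpy, scipy, OpenCV 4.12 (cv2) and the standard library are available. Lean on these libraries where they do the work, as an engineer would, in place of code of your own. Each camera call takes 0.05 s, during which the arm holds its last target.

## Working session

There is one attempt and no reset: what is moved stays moved. The work goes in short steps, Python scripts to look and compute and a shell command to move; the robot and the scene stay as the last step left them, time stands still between calls to the robot, and variables do not carry over. Pictures are saved under pics/ and viewed, and the job is handed in when it is done.

```bash
ls; mkdir -p pics; python3 - <<'E'
from plant import *
import cv2
print(state())
for n in ("scene","side","wrist"):
    f=grab_frame(n); cv2.imwrite(f"pics/a_{n}.png",f[:,:,::-1])
    print(n,camera_model(n))
E
```

```text
pics
{'time': 0.0, 'joint_pos': array([-1.43303923e+00,  5.33675770e-02,  1.61430625e+00, -1.40778395e-06,
        1.47600150e+00, -1.19039226e-01]), 'joint_vel': array([-1.10145983e-03, -5.90221933e-05,  1.74806590e-04, -1.14501995e-03,
        1.04240184e-03, -3.57862579e-04]), 'joint_efforts': array([ 1.43653018e-03, -3.93682086e+01, -3.70172024e+01,  1.14224904e-04,
        7.07826490e-03,  1.75081760e-05]), 'tool_pos': array([ 0.15863374, -0.60391932,  0.24704902]), 'tool_rot': array([-1.04128259e-03,  9.91767728e-01,  1.28045650e-01, -1.04462722e-05]), 'contact_force': array([ 0.21494788, -0.80812324,  0.0392013 ]), 'ft_torque': array([-0.00560242,  0.00345349, -0.04342255]), 'gripper_width': 0.9995854240080226}
scene {'camera_matrix': array([[461.88979881,   0.        , 251.79747292],
       [  0.        , 461.88979881, 184.23359913],
       [  0.        ,   0.        ,   1.        ]]), 'rvec': array([ 1.29225177,  2.13584843, -0.98129941]), 'tvec': array([ 0.26331999, -0.24819886,  1.62289046])}
side {'camera_matrix': array([[471.71667959,   0.        , 258.62664939],
       [  0.        , 471.71667959, 190.56756156],
       [  0.        ,   0.        ,   1.        ]]), 'rvec': array([ 0.75030063, -2.4949908 ,  1.25085886]), 'tvec': array([0.45376066, 0.26752133, 1.03375701])}
wrist {'camera_matrix': array([[273.67067702,   0.        , 256.49374395],
       [  0.        , 273.67067702, 190.15713951],
       [  0.        ,   0.        ,   1.        ]]), 'mount': array([[-6.12792346e-04, -9.62307130e-01, -2.71964356e-01,
         6.93413786e-02],
       [ 9.99998149e-01, -9.36201224e-05, -1.92194266e-03,
        -1.92281460e-04],
       [ 1.82403779e-03, -2.71965031e-01,  9.62305406e-01,
        -1.25156956e-01],
       [ 0.00000000e+00,  0.00000000e+00,  0.00000000e+00,
         1.00000000e+00]])}
```

View pics/a_scene.png

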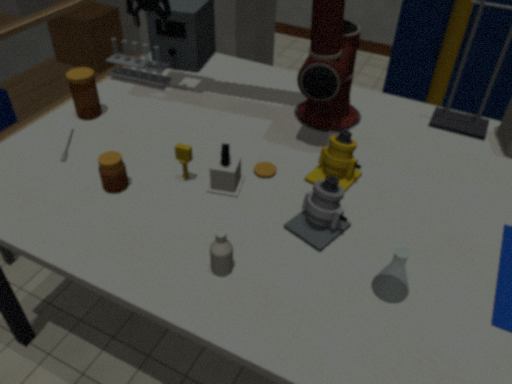

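View pics/a_side.png

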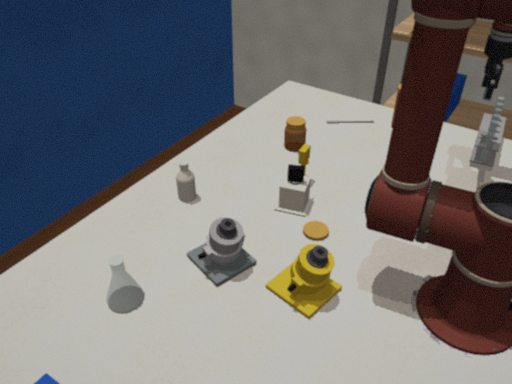

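View pics/a_wrist.png

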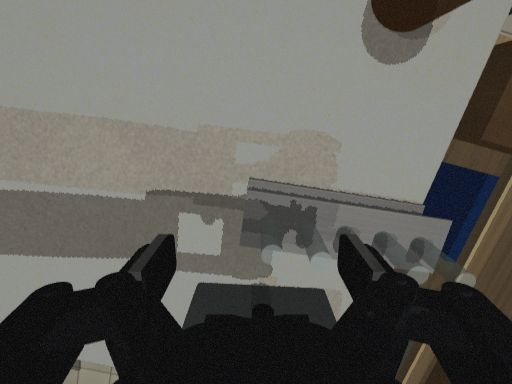

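The scene picture shows the grey clamp stand at (320,215), with its yellow copy at (338,165). The black key is in the white stand at (226,165), with a yellow key at (184,155). In the side picture the grey stand is at (222,250), the yellow one at (308,275), the black key at (296,173) and the yellow key at (304,154). I choose the black key and the grey stand.

```bash
cat > h.py <<'E'
import numpy as np, cv2
from scipy.spatial.transform import Rotation as R
from plant import *
def q2R(q): return R.from_quat([q[1],q[2],q[3],q[0]]).as_matrix()
def cam(name,st=None):
    m=camera_model(name); K=m["camera_matrix"]
    if "mount" in m:
        st=st or state(); T=np.eye(4); T[:3,:3]=q2R(st["tool_rot"]); T[:3,3]=st["tool_pos"]
        T=T@m["mount"]; Rc=T[:3,:3].T; t=-Rc@T[:3,3]
    else:
        Rc=cv2.Rodrigues(m["rvec"])[0]; t=m["tvec"]
    return K,Rc,np.asarray(t).ravel()
def proj(c,X):
    K,Rc,t=c; p=(np.atleast_2d(X)@Rc.T+t)@K.T; return p[:,:2]/p[:,2:]
def tri(cs,ps):
    A=[]
    for (K,Rc,t),p in zip(cs,ps):
        P=K@np.c_[Rc,t]; A+= [p[0]*P[2]-P[0], p[1]*P[2]-P[1]]
    v=np.linalg.svd(np.array(A))[2][-1]; X=v[:3]/v[3]
    return X,[np.round(proj(c,X)[0]-p,1) for c,p in zip(cs,ps)]
def onz(c,p,z):
    K,Rc,t=c; d=Rc.T@np.linalg.inv(K)@[p[0],p[1],1]; o=-Rc.T@t; return o+d*(z-o[2])/d[2]
E
python3 - <<'E'
from h import *
for n in ("scene","side"):
    grab_frame(n)
    for t in ("key_grip","key_tip","stand_mouth","recess","cradle","jar","flask","bottle","jar_lid"):
        print(n,t,[(round(d["conf"],2),np.round(d["pixel"],1)) for d in landmark_of(n,t)])
print(state()["time"])
f=cv2.imread("pics/a_scene.png")[130:260,160:380]; g=cv2.imread("pics/a_side.png")[130:320,170:350]
cv2.imwrite("pics/c1.png",cv2.resize(f,None,fx=3.5,fy=3.5,interpolation=cv2.INTER_CUBIC))
cv2.imwrite("pics/c2.png",cv2.resize(g,None,fx=3,fy=3,interpolation=cv2.INTER_CUBIC))
E
```

```text
scene key_grip [(0.9, array([186.1, 149.6])), (0.57, array([226.8, 158.7]))]
scene key_tip [(0.83, array([186.6, 179.6]))]
scene stand_mouth [(0.72, array([225. , 162.9]))]
scene recess [(0.77, array([332.3, 178.7])), (0.72, array([348.8, 129.5]))]
scene cradle [(0.68, array([332.8, 179.8])), (0.58, array([318.9, 227.3])), (0.36, array([222.2, 268.4]))]
scene jar [(0.56, array([116.4, 185.8])), (0.41, array([261.1, 169.8]))]
scene flask [(0.64, array([387.6, 287.4]))]
scene bottle [(0.94, array([222.2, 265.9]))]
scene jar_lid [(0.61, array([264.3, 170.5]))]
side key_grip [(0.75, array([303.1, 152.4])), (0.57, array([294.6, 171.9]))]
side key_tip []
side stand_mouth [(0.69, array([299.1, 185.1]))]
side recess [(0.59, array([229.6, 220.5]))]
side cradle [(0.92, array([223.3, 260.8])), (0.65, array([303.3, 290.2]))]
side jar [(0.58, array([296., 144.]))]
side flask [(0.78, array([126.6, 302. ]))]
side bottle [(0.9, array([186.3, 195.9]))]
side jar_lid [(0.6, array([315.6, 231.7]))]
1.15
```

View pics/c1.png

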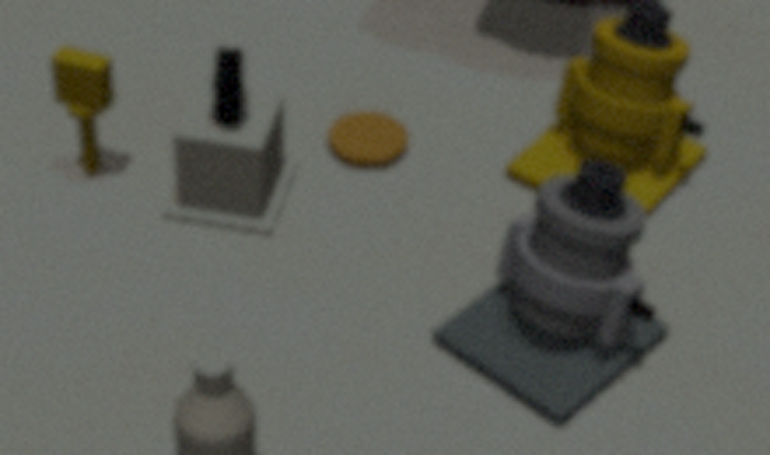

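View pics/c2.png

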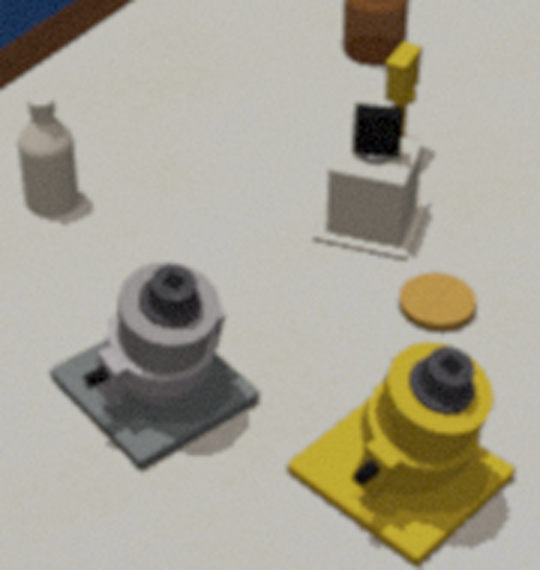

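The crops confirm the choice: the black key is seated in the white stand, and the grey clamp stand holds the steel vessel with its dark plug. Next I triangulate.

```bash
python3 - <<'E'
from h import *
cs=[cam("scene"),cam("side")]
for n,a,b in [("grip",(226.8,158.7),(294.6,171.9)),("mouth",(225,162.9),(299.1,185.1)),("recess",(332.3,178.7),(229.6,220.5)),("cradle",(318.9,227.3),(223.3,260.8)),("jar",(116.4,185.8),(296,144)),("flask",(387.6,287.4),(126.6,302)),("bottle",(222.2,265.9),(186.3,195.9)),("lid",(264.3,170.5),(315.6,231.7)),("ygrip",(186.1,149.6),(303.1,152.4))]:
    print(n,*tri(cs,[np.array(a),np.array(b)]))
# base plate corners, from crops
S=lambda u,v:np.array([160+u/3.5,130+v/3.5]); D=lambda u,v:np.array([170+u/3,130+v/3])
for p in [(433,338),(562,422),(667,328)]: print("sc plate",onz(cs[0],S(*p),.014))
for p in [(52,375),(141,465),(260,396)]: print("sd plate",onz(cs[1],D(*p),.014))
E
```

```text
grip [ 0.50953078 -0.11693465  0.10421316] [array([-1.4, -2.6]), array([-1.6,  2.3])]
mouth [ 0.49439631 -0.12762542  0.06737865] [array([-0., -0.]), array([-0.,  0.])]
recess [0.50845597 0.17769466 0.14525957] [array([-1.2, -1.7]), array([-1.5,  1.7])]
cradle [ 0.53679427  0.17168664 -0.00056786] [array([-1. , -1.3]), array([-1.2,  1.2])]
jar [ 0.65515803 -0.39279984  0.00463398] [array([-1.1, -2.1]), array([-1. ,  1.6])]
flask [ 0.64312761  0.3842541  -0.00536687] [array([0.8, 0.7]), array([ 0.8, -0.6])]
bottle [0.77459058 0.02385682 0.0078301 ] [array([0.2, 0.2]), array([ 0.1, -0.2])]
lid [ 0.39717647 -0.0508472   0.00190958] [array([-0., -0.]), array([-0.,  0.])]
ygrip [ 0.53809666 -0.22387925  0.10727218] [array([-0. , -0.1]), array([-0. ,  0.1])]
sc plate [0.59419892 0.09944431 0.014     ]
sc plate [0.62630967 0.21099511 0.014     ]
sc plate [0.50358012 0.24661307 0.014     ]
sd plate [0.61255945 0.21093436 0.014     ]
sd plate [0.4937966  0.24763181 0.014     ]
sd plate [0.45867038 0.13695336 0.014     ]
```

```bash
python3 -m crank '[{"angular":[0,0,0],"delta_pos":[1,-0.83,0],"gripper":1},{"angular":[0,0,0],"delta_pos":[1,-0.83,0],"gripper":1},{"angular":[0,0,0],"delta_pos":[1,-0.83,0],"gripper":1},{"angular":[0,0,0],"delta_pos":[1,-0.83,0],"gripper":1},{"angular":[0,0,0],"delta_pos":[1,-0.83,0],"gripper":1},{"angular":[0,0,0],"delta_pos":[1,-0.83,0],"gripper":1},{"angular":[0,0,0],"delta_pos":[1,-0.83,0],"gripper":1},{"angular":[0,0,0],"delta_pos":[1,-0.83,0],"gripper":1},{"angular":[0,0,0],"delta_pos":[1,-0.83,0],"gripper":1},{"angular":[0,0,0],"delta_pos":[1,-0.83,0],"gripper":1},{"angular":[0,0,0],"delta_pos":[1,-0.83,0],"gripper":1},{"angular":[0,0,0],"delta_pos":[1,-0.83,0],"gripper":1}]'
python3 - <<'E'
from h import *
cs=cam("side"); print("side cam",-cs[1].T@cs[2]); cs=cam("scene"); print("scene cam",-cs[1].T@cs[2])
st=state();f=grab_frame("wrist"); cv2.imwrite("pics/w1.png",f[:,:,::-1]); print(st)
for t in ("key_grip","stand_mouth"): print(t,[(round(d["conf"],2),np.round(d["pixel"],1)) for d in landmark_of("wrist",t)])
E
```

```text
time: 2.65
tool_pos: [0.4317, -0.223, 0.2486]
tool_rot: [0.0, 0.992, 0.128, 0.0]
contact_force: [0.4, -0.1, -0.2]
gripper_width: 0.999
side cam [0.01773885 0.80926336 0.8312028 ]
scene cam [1.37575666 0.39161608 0.84772873]
{'time': 2.65, 'joint_pos': array([-6.30065079e-01, -2.90999792e-01,  1.92729170e+00, -2.82831874e-05,
        1.50458557e+00,  6.83976804e-01]), 'joint_vel': array([ 0.64996331,  0.08818252, -0.07126416, -0.00144298, -0.01801723,
        0.64352516]), 'joint_efforts': array([-3.22125614e+00, -2.54749167e+01, -3.68009198e+01,  3.97578900e-03,
        9.78882378e-02, -5.36696278e-01]), 'tool_pos': array([ 0.43169281, -0.22297287,  0.24856113]), 'tool_rot': array([2.56190256e-04, 9.91770773e-01, 1.28025802e-01, 2.49871763e-04]), 'contact_force': array([ 0.37185561, -0.13397106, -0.17503676]), 'ft_torque': array([-0.00590771, -0.0201462 , -0.0260677 ]), 'gripper_width': 0.9993660146047235}
key_grip [(0.76, array([169.1,  83.8]))]
stand_mouth [(0.81, array([175.9,  85.1]))]
```

View pics/w1.png

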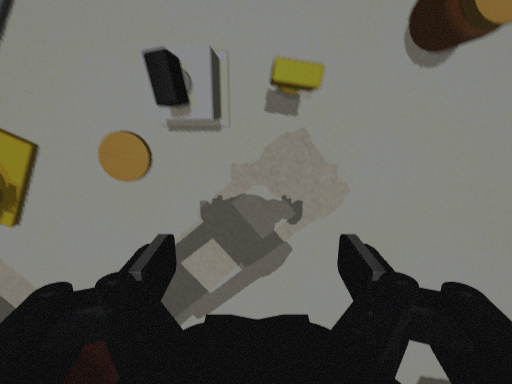

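```bash
python3 -m crank '[{"angular":[0,0,0],"delta_pos":[0.7,-0.65,0],"gripper":1},{"angular":[0,0,0],"delta_pos":[0.7,-0.65,0],"gripper":1},{"angular":[0,0,0],"delta_pos":[0.7,-0.65,0],"gripper":1},{"angular":[0,0,-0.65],"delta_pos":[0.7,-0.65,0],"gripper":1},{"angular":[0,0,-0.65],"delta_pos":[0,0,0],"gripper":1},{"angular":[0,0,-0.65],"delta_pos":[0,0,0],"gripper":1},{"angular":[0,0,-0.65],"delta_pos":[0,0,0],"gripper":1},{"angular":[0,0,0],"delta_pos":[0,0,0],"gripper":1}]'
python3 - <<'E'
from h import *
st=state();f=grab_frame("wrist"); cv2.imwrite("pics/w2.png",f[:,:,::-1]); print(st["joint_vel"])
for t in ("key_grip","stand_mouth"): print(t,[(round(d["conf"],2),np.round(d["pixel"],1)) for d in landmark_of("wrist",t)])
cv2.imwrite("pics/w2c.png",cv2.resize(f[60:260,150:350,::-1],None,fx=3,fy=3,interpolation=cv2.INTER_CUBIC))
c=cam("wrist",st)
print(proj(c,[[0.4944,-.1276,.0674],[.5,-.122,.126]]))
E
```

```text
time: 3.8
tool_pos: [0.4922, -0.1282, 0.2483]
tool_rot: [0.0, 0.971, 0.239, -0.0]
contact_force: [0.3, -1.0, 0.0]
gripper_width: 1.007
[ 0.00309625  0.00126563  0.00016995  0.0013643  -0.00168244  0.0174684 ]
key_grip [(0.92, array([256. , 170.1])), (0.67, array([361.6, 187.2]))]
stand_mouth [(0.8, array([254.3, 164.1]))]
[[257.47164321 173.9002363 ]
 [255.05159419 179.48097592]]
```

View pics/w2c.png

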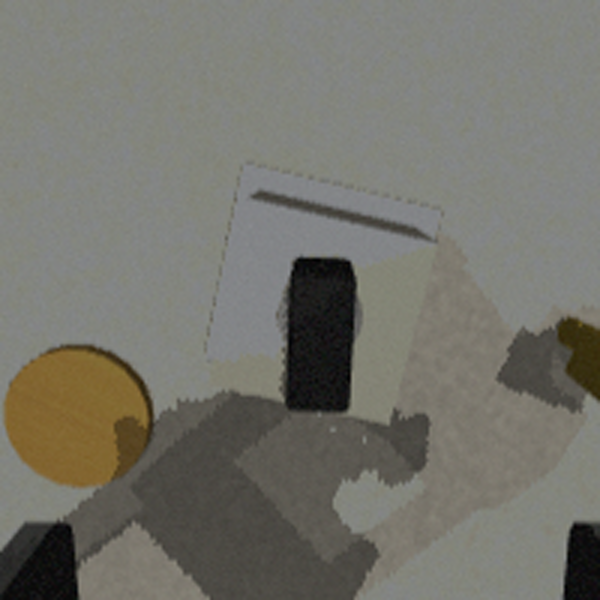

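```bash
python3 - <<'E'
from h import *
st=state();c=cam("wrist",st)
T=q2R(st["tool_rot"])
for p,z in [((256,170.1),.106),((256.9,173.7),.128),((254.3,164.1),.078)]:
    X=onz(c,p,z); print(X, T.T@(X-st["tool_pos"]))
# hull of dark mask for handle
f=cv2.imread("pics/w2.png"); g=f.max(2); m=(g<45).astype(np.uint8); m[:130]=0;m[215:]=0;m[:,:230]=0;m[:,285:]=0
n,l,s,ce=cv2.connectedComponentsWithStats(m); i=1+s[1:,4].argmax(); cn=cv2.findContours((l==i).astype(np.uint8),0,2)[0][0]; print(s[i],cv2.minAreaRect(cn))
# triangulate grip w/ 3 cams
print(tri([cam("scene"),cam("side"),c],[np.array([226.8,158.7]),np.array([294.6,171.9]),np.array([256,170.1])]))
print(tri([cam("scene"),cam("side"),c],[np.array([225,162.9]),np.array([299.1,185.1]),np.array([254.3,164.1])]))
E
```

```text
[ 0.50476674 -0.12007942  0.106     ] [ 0.01463279 -0.00109637  0.14232196]
[ 0.50619877 -0.12034381  0.128     ] [ 0.01577662 -0.00019535  0.12032195]
[ 0.50469608 -0.11791742  0.078     ] [ 0.01557572 -0.00304799  0.17032163]
[ 245  146   24   51 1075] ((256.513671875, 171.06292724609375), (21.958030700683594, 50.44412612915039), 1.7899105548858643)
(array([ 0.50851665, -0.1177201 ,  0.10392619]), [array([-1.5, -2.8]), array([-1.1,  2.4]), array([-0.4, -4.8])])
(array([ 0.49617852, -0.12537754,  0.06838558]), [array([0.4, 0.2]), array([-1. , -0.1]), array([2.4, 8. ])])
```

```bash
python3 -m crank '[{"angular":[0,0,0.36],"delta_pos":[0.5,-0.02,0],"gripper":1},{"angular":[0,0,0],"delta_pos":[0,0,0.5],"gripper":1},{"angular":[0,0,0],"delta_pos":[0,0,0.85],"gripper":1},{"angular":[0,0,0],"delta_pos":[0,0,0.85],"gripper":1},{"angular":[0,0,0],"delta_pos":[0,0,0.85],"gripper":1},{"angular":[0,0,0],"delta_pos":[0,0,0.85],"gripper":1},{"angular":[0,0,0],"delta_pos":[0,0,0.84],"gripper":1},{"angular":[0,0,0],"delta_pos":[0,0,0],"gripper":1}]'
python3 - <<'E'
from h import *
st=state();f=grab_frame("wrist"); cv2.imwrite("pics/w3.png",f[:,:,::-1])
f=grab_frame("side"); cv2.imwrite("pics/s3.png",cv2.resize(f[100:260,200:400,::-1],None,fx=3,fy=3))
E
```

```text
time: 4.95
tool_pos: [0.5028, -0.1191, 0.1027]
tool_rot: [-0.002, 0.975, 0.224, -0.003]
contact_force: [-0.1, -0.4, 0.3]
gripper_width: 1.003
```

View pics/w3.png

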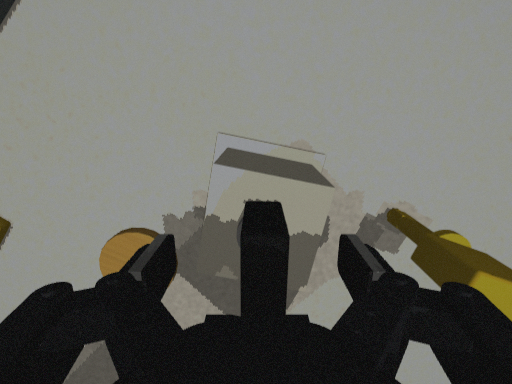

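View pics/s3.png

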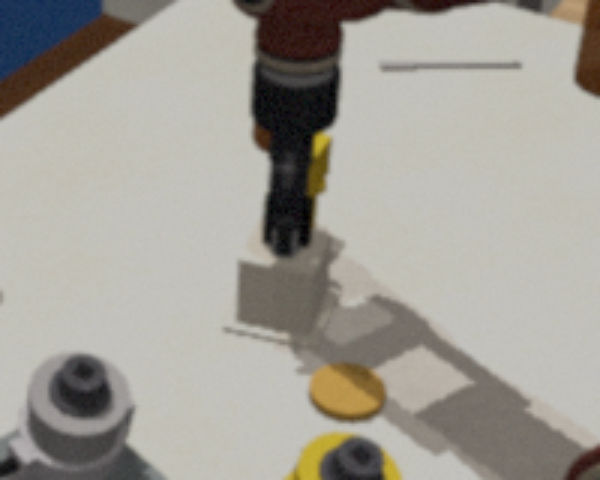

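```bash
python3 - <<'E'
from h import *
st=state();c=cam("wrist",st);T=q2R(st["tool_rot"]); print(st["tool_pos"])
for p,z in [((263,203),.128),((263,238),.084)]:
    X=onz(c,p,z); print(X, T.T@(X-st["tool_pos"]))
E
```

```text
[ 0.50516424 -0.11988434  0.10600476]
[ 0.53761044 -0.10663062  0.128     ] [ 0.03496534  0.00225192 -0.02201273]
[ 0.50539575 -0.12354057  0.084     ] [-0.0013791   0.00339681  0.02200434]
```

```bash
python3 - <<'E'
from h import *
st=state();f=grab_frame("wrist"); cv2.imwrite("pics/w4.png",cv2.resize(cv2.convertScaleAbs(f[180:330,180:340,::-1],alpha=2.5),None,fx=4,fy=4,interpolation=cv2.INTER_CUBIC)); print(st["tool_pos"])
E
```

```text
[ 0.50516424 -0.11988434  0.10600476]
```

View pics/w4.png

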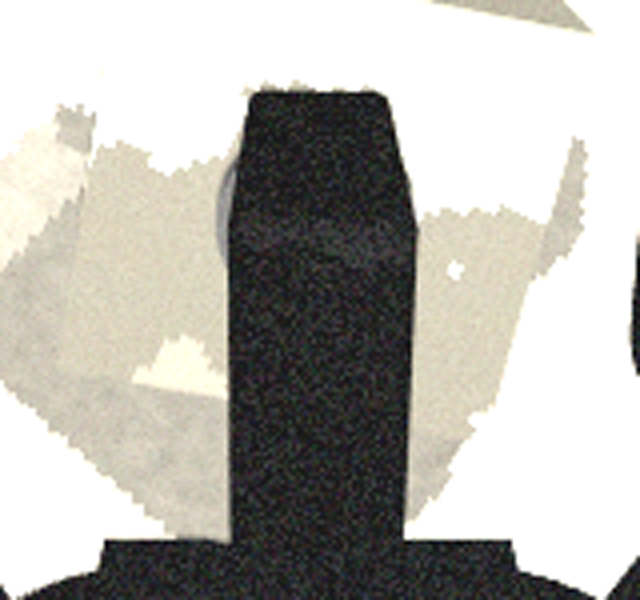

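```bash
python3 - <<'E'
from h import *
st=state();c=cam("wrist",st);T=q2R(st["tool_rot"])
for p,z in [((260,203),.084),((261,236.5),.128)]:
    X=onz(c,p,z); print(X, T.T@(X-st["tool_pos"]))
E
```

```text
[ 0.52449479 -0.11279446  0.084     ] [0.01997136 0.00158173 0.02293256]
[ 0.52445799 -0.11270706  0.128     ] [ 0.02000884  0.0015287  -0.0210675 ]
```

```bash
python3 -m crank '[{"angular":[0,0,0],"delta_pos":[-0.067,0.05,0],"gripper":1},{"angular":[0,0,0],"delta_pos":[0,0,0],"gripper":0.5},{"angular":[0,0,0],"delta_pos":[0,0,0],"gripper":0},{"angular":[0,0,0],"delta_pos":[0,0,0],"gripper":0},{"angular":[0,0,0],"delta_pos":[0,0,0],"gripper":0},{"angular":[0,0,0],"delta_pos":[0,0,0],"gripper":0},{"angular":[0,0,0],"delta_pos":[0,0,0],"gripper":0},{"angular":[0,0,0],"delta_pos":[0,0,0],"gripper":0}]'
python3 -c "
from plant import *
print(state())"
```

```text
time: 6.1
tool_pos: [0.5044, -0.122, 0.1063]
tool_rot: [-0.0, 0.975, 0.224, 0.0]
contact_force: [-1.4, 0.6, 2.5]
gripper_width: 0.229
{'time': 6.1, 'joint_pos': array([-3.80780343e-01, -6.79065293e-02,  1.98062529e+00,  1.34886828e-04,
        1.22880552e+00,  7.37678424e-01]), 'joint_vel': array([-0.0002113 ,  0.00118127, -0.00070363,  0.00162044,  0.00034864,
       -0.00044801]), 'joint_efforts': array([-3.26055977e-01, -2.95926189e+01, -3.28967857e+01, -1.11957646e-01,
       -2.30960255e-01,  2.96736944e-03]), 'tool_pos': array([ 0.50439322, -0.12195707,  0.10625838]), 'tool_rot': array([-3.26917782e-05,  9.74537748e-01,  2.24223488e-01,  6.43197873e-05]), 'contact_force': array([-1.44160603,  0.58187009,  2.48273796]), 'ft_torque': array([0.11080538, 0.13090841, 0.0304552 ]), 'gripper_width': 0.228693014116233}
```

```bash
cat >> h.py <<'E'
def tgt(n,xref):
    z=-n/np.linalg.norm(n); x=xref-z*(xref@z); x/=np.linalg.norm(x); return np.c_[x,np.cross(z,x),z]
def delta(Rt,pt,st=None):
    st=st or state(); R0=q2R(st["tool_rot"])
    rv=R.from_matrix(R0.T@Rt).as_rotvec()
    print("rot in units of 5deg",np.round(np.degrees(rv)/5,3)," shift units 3cm: in current axes",np.round(R0.T@(pt-st["tool_pos"])/.03,3)," in target axes",np.round(Rt.T@(pt-st["tool_pos"])/.03,3))
E
python3 - <<'E'
from h import *
st=state();R0=q2R(st["tool_rot"])
d=np.array([-.96,.27,0]);d/=np.linalg.norm(d);n=np.array([0,0,np.cos(.26)])+d*np.sin(.26)
rec=np.array([.5085,.1777,.1453])
Rt=tgt(n,R0[:,0]); p=rec+n*.146-.085*Rt[:,0]
print(n,p); delta(Rt,p)
E
python3 -m crank '[{"angular":[0,0,0],"delta_pos":[0,0,-0.3],"gripper":0},{"angular":[0,0,0],"delta_pos":[0,0,-0.6],"gripper":0},{"angular":[0,0,0],"delta_pos":[0,0,-0.9],"gripper":0},{"angular":[0,0,0],"delta_pos":[0,0,-0.9],"gripper":0},{"angular":[0,0,0],"delta_pos":[0,0,-0.9],"gripper":0},{"angular":[0,0,0],"delta_pos":[0,0,-0.9],"gripper":0},{"angular":[0,0,0],"delta_pos":[0,0,-0.9],"gripper":0},{"angular":[0,0,0],"delta_pos":[0,0,-0.6],"gripper":0},{"angular":[0,0,0],"delta_pos":[0,0,0],"gripper":0}]'
```

```text
[-0.24747883  0.06960342  0.96638998] [0.39858135 0.14885243 0.27030683]
rot in units of 5deg [-1.998  2.209 -0.194]  shift units 3cm: in current axes [ 0.773 -9.661 -5.468]  in target axes [ 2.116 -8.562 -6.786]
time: 7.22
tool_pos: [0.505, -0.1223, 0.2883]
tool_rot: [0.001, 0.975, 0.224, 0.002]
contact_force: [1.1, 0.3, -2.6]
gripper_width: 0.228
```

```bash
python3 -m crank '[{"angular":[-0.666,0.736,-0.065],"delta_pos":[0,0,0],"gripper":0},{"angular":[-0.666,0.736,-0.065],"delta_pos":[0,0,0],"gripper":0},{"angular":[-0.666,0.736,-0.065],"delta_pos":[0,0,0],"gripper":0},{"angular":[0,0,0],"delta_pos":[0,0,0],"gripper":0}]'
python3 - <<'E'
from h import *
st=state();R0=q2R(st["tool_rot"]); print(R0)
d=np.array([-.96,.27,0]);d/=np.linalg.norm(d);n=np.array([0,0,np.cos(.26)])+d*np.sin(.26)
rec=np.array([.5085,.1777,.1453])
Rt=tgt(n,R0[:,0]); p=rec+n*.146-.085*Rt[:,0]
print(n,p); delta(Rt,p)
E
```

```text
time: 7.72
tool_pos: [0.5028, -0.1214, 0.2841]
tool_rot: [0.062, 0.965, 0.231, 0.112]
contact_force: [0.3, 0.9, -2.9]
gripper_width: 0.224
[[ 0.868805    0.43091224  0.24391088]
 [ 0.45863759 -0.88598685 -0.06840226]
 [ 0.18662646  0.17129492 -0.96738235]]
[-0.24747883  0.06960342  0.96638998] [0.3985769  0.14886158 0.27030503]
rot in units of 5deg [-0.032  0.031 -0.   ]  shift units 3cm: in current axes [ 1.028 -9.558 -1.02 ]  in target axes [ 1.031 -9.555 -1.044]
```

```bash
python3 -m crank '[{"angular":[0,0,0],"delta_pos":[0.1,-0.96,-0.2],"gripper":0},{"angular":[0,0,0],"delta_pos":[0.1,-0.96,-0.2],"gripper":0},{"angular":[0,0,0],"delta_pos":[0.1,-0.96,-0.2],"gripper":0},{"angular":[0,0,0],"delta_pos":[0.1,-0.96,-0.2],"gripper":0},{"angular":[0,0,0],"delta_pos":[0.1,-0.96,-0.2],"gripper":0},{"angular":[0,0,0],"delta_pos":[0.1,-0.96,0],"gripper":0},{"angular":[0,0,0],"delta_pos":[0.1,-0.96,0],"gripper":0},{"angular":[0,0,0],"delta_pos":[0.1,-0.96,0],"gripper":0},{"angular":[0,0,0],"delta_pos":[0.1,-0.96,0],"gripper":0},{"angular":[0,0,0],"delta_pos":[0.1,-0.96,0],"gripper":0},{"angular":[0,0,0],"delta_pos":[0,0,0],"gripper":0},{"angular":[0,0,0],"delta_pos":[0,0,0],"gripper":0}]'
python3 - <<'E'
from h import *
st=state();f=grab_frame("wrist"); cv2.imwrite("pics/w5.png",f[:,:,::-1]); np.save("f5.npy",f)
import pickle; pickle.dump(st,open("st5.pkl","wb"))
print(st["tool_pos"],st["tool_rot"])
for t in ("recess","key_tip","cradle"): print(t,[(round(d["conf"],2),np.round(d["pixel"],1)) for d in landmark_of("wrist",t)])
print(proj(cam("wrist",st),[[.5085,.1777,.1453]]))
E
```

```text
time: 9.22
tool_pos: [0.3991, 0.1487, 0.2704]
tool_rot: [0.063, 0.964, 0.231, 0.112]
contact_force: [1.0, -0.2, -2.8]
gripper_width: 0.225
[0.39909263 0.14871265 0.27038427] [0.06339962 0.96443964 0.23065964 0.11239572]
recess [(0.85, array([252.7,  94.4]))]
key_tip [(0.85, array([455.5, 213. ])), (0.67, array([255.7, 198.4])), (0.24, array([254.8,  94.8]))]
cradle [(0.98, array([252.3, 108.7])), (0.83, array([209.6, 242.7]))]
[[256.78301211  95.62443703]]
```

View pics/w5.png

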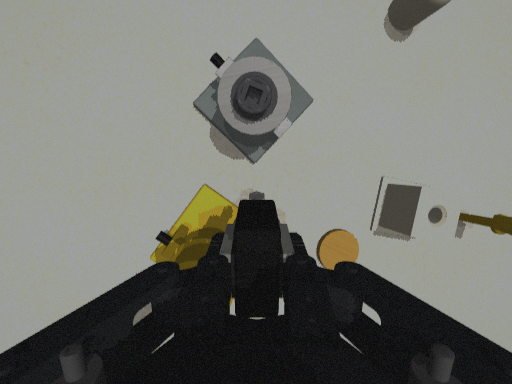

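The wrist view shows the grey stand at (253,100) with the plug's square recess at (254,95). The yellow copy is partly behind the key at (205,225), and the empty stand hole is at (437,214).

```bash
python3 - <<'E'
from h import *
f=np.load("f5.npy")
cv2.imwrite("pics/w5c.png",cv2.resize(cv2.convertScaleAbs(f[60:130,215:295,::-1],alpha=1.8),None,fx=8,fy=8,interpolation=cv2.INTER_CUBIC))
cv2.imwrite("pics/w5d.png",cv2.resize(cv2.convertScaleAbs(f[165:265,360:460,::-1],alpha=1.3),None,fx=5,fy=5,interpolation=cv2.INTER_CUBIC))
E
```

```text
(no output)
```

View pics/w5c.png

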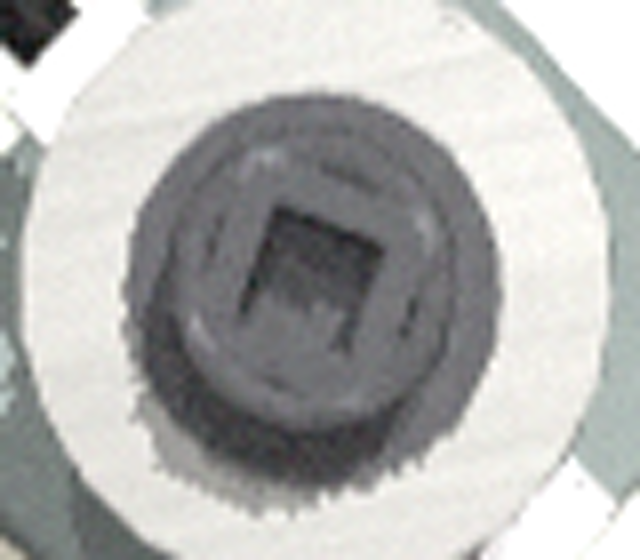

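View pics/w5d.png

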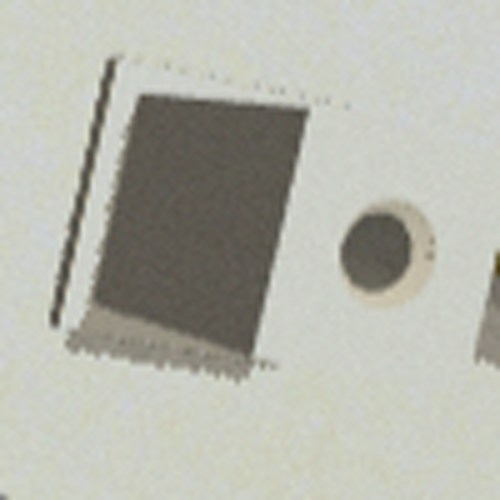

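```bash
python3 - <<'E'
from h import *
import pickle
st=pickle.load(open("st5.pkl","rb"));c=cam("wrist",st);T=q2R(st["tool_rot"])
P=[onz(c,p,.014) for p in [(257,38),(312.5,99.5),(254,163),(194,102)]]
for a in P: print(a)
for i in range(4):
    e=P[(i+1)%4]-P[i]; print("edge",np.linalg.norm(e),np.degrees(np.arctan2(e[1],e[0])))
print("centre",np.mean(P,0))
print("mouth",onz(c,(437.6,215.6),.078))
# recess tri with scene, side, wrist
print(tri([cam("scene"),cam("side"),c],[np.array([332.3,178.7]),np.array([229.6,220.5]),np.array([254.,95])]))
cc=np.array([(275,205),(385,245),(348,350),(240,320)])/8+[215,60]
def onplane(p,x0,n):
    K,Rc,t=c; d=Rc.T@np.linalg.inv(K)@[p[0],p[1],1]; o=-Rc.T@t; return o+d*(n@(x0-o))/(n@d)
n=-T[:,2];x0=np.array([.5085,.1777,.1453])
Q=[T.T@(onplane(p,x0,n)-x0) for p in cc]; print(np.round(Q,4))
for i in range(4):
    e=Q[(i+1)%4]-Q[i]; print(np.linalg.norm(e), np.degrees(np.arctan2(e[1],e[0]))%90)
E
```

```text
[0.61947817 0.20552409 0.014     ]
[0.58359887 0.09630862 0.014     ]
[0.4621327  0.13399402 0.014     ]
[0.50016881 0.24443404 0.014     ]
edge 0.11495800473046479 -108.18630684084606
edge 0.12717790243038166 162.76327145187034
edge 0.1168064414185547 70.99603069470672
edge 0.12549385278608066 -18.06252610834535
centre [0.54134464 0.17006519 0.014     ]
mouth [ 0.50457293 -0.12041447  0.078     ]
(array([0.50829112, 0.17819583, 0.14539096]), [array([-1. , -1.8]), array([-1.6,  1.8]), array([2.2, 0.5])])
[[ 0.0088 -0.0069 -0.    ]
 [ 0.0044  0.0059 -0.    ]
 [-0.0073  0.0016  0.    ]
 [-0.0039 -0.0111 -0.    ]]
0.013524148441103246 18.942252851804625
0.012444216348793991 20.232273964504998
0.01315143606950299 14.898732188128221
0.013369012164843779 18.405288032350985
```

```bash
python3 -m crank '[{"angular":[0,0,0],"delta_pos":[0,1,0],"gripper":0},{"angular":[0,0,0],"delta_pos":[0,1,0],"gripper":0},{"angular":[0,0,0],"delta_pos":[0,1,0],"gripper":0},{"angular":[0,0,0],"delta_pos":[0,0,0],"gripper":0},{"angular":[0,0,0],"delta_pos":[0,0,0],"gripper":0}]'
python3 - <<'E'
from h import *
st=state();f=grab_frame("wrist"); np.save("f6.npy",f)
import pickle; pickle.dump(st,open("st6.pkl","wb"))
print(st["tool_pos"],st["tool_rot"])
r=[(round(d["conf"],2),np.round(d["pixel"],1)) for d in landmark_of("wrist","recess")]; print(r)
u,v=[int(q) for q in proj(cam("wrist",st),[[.5083,.178,.1453]])[0]]; u0,v0=u-40,v-40; print(u0,v0)
cv2.imwrite("pics/w6c.png",cv2.resize(cv2.convertScaleAbs(f[v0:v0+80,u0:u0+80,::-1],alpha=1.8),None,fx=8,fy=8,interpolation=cv2.INTER_CUBIC))
E
```

```text
time: 10.05
tool_pos: [0.4376, 0.069, 0.2862]
tool_rot: [0.063, 0.965, 0.23, 0.113]
contact_force: [-0.7, -0.0, -2.1]
gripper_width: 0.227
[0.43760925 0.0690068  0.28619656] [0.06305413 0.96453954 0.23007552 0.11292882]
[(0.79, array([159.9,  96.6])), (0.66, array([ 99.4, 312.6]))]
120 55
```

View pics/w6c.png

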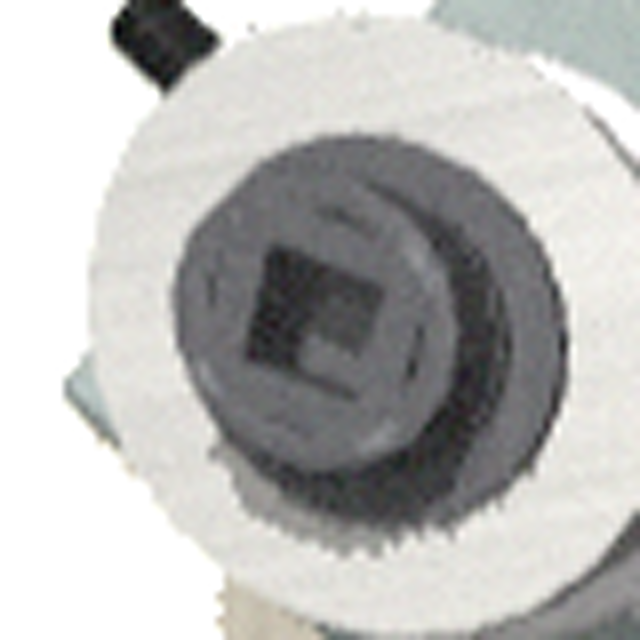

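```bash
python3 - <<'E'
from h import *
import pickle
s5=pickle.load(open("st5.pkl","rb"));s6=pickle.load(open("st6.pkl","rb"));c5,c6=cam("wrist",s5),cam("wrist",s6)
print(tri([c5,c6],[np.array([254.,95]),np.array([159.4,95.3])]))
C5=np.array([(275,205),(385,245),(348,350),(240,320)])/8+[215,60]; C6=np.array([(275,247),(385,285),(357,400),(245,358)])/8+[120,55]
Q=[tri([c5,c6],[a,b])[0] for a,b in zip(C5,C6)]; print(np.round(Q,4),np.mean(Q,0))
x0,e=tri([c5,c6,cam("scene"),cam("side")],[np.array([254.,95]),np.array([159.4,95.3]),np.array([332.3,178.7]),np.array([229.6,220.5])]); print(x0,e)
a=np.radians(162.); n=np.array([np.sin(.26)*np.cos(a),np.sin(.26)*np.sin(a),np.cos(.26)])
x0=tri([c5,c6],[np.array([254.,95]),np.array([159.4,95.3])])[0]
T=q2R(s6["tool_rot"]); Rt=tgt(n,T[:,0])
for c,C in((c5,C5),(c6,C6)):
    K,Rc,t=c;o=-Rc.T@t;L=[]
    for p in C:
        d=Rc.T@np.linalg.inv(K)@[p[0],p[1],1]; L.append(Rt.T@(o+d*(n@(x0-o))/(n@d)-x0))
    L=np.array(L); print(np.round(L[:,:2].mean(0),4),[round(np.degrees(np.arctan2(*(L[(i+1)%4]-L[i])[1::-1]))%90,1) for i in range(4)],[round(np.linalg.norm(L[(i+1)%4]-L[i]),4) for i in range(4)])
print("mouth c6?")
E
```

```text
(array([0.50891816, 0.18012662, 0.14143165]), [array([-0.,  0.]), array([ 0., -0.])])
[[0.5147 0.1878 0.1411]
 [0.5162 0.1743 0.1436]
 [0.5034 0.1725 0.1409]
 [0.5013 0.1858 0.1398]] [0.50891459 0.18010547 0.14133475]
[0.50828172 0.1783725  0.14552322] [array([2.1, 0.4]), array([0.7, 0.4]), array([-0.9, -1.8]), array([-1.6,  1.8])]
[-0. -0.] [np.float64(18.9), np.float64(20.2), np.float64(14.8), np.float64(18.3)] [np.float64(0.0137), np.float64(0.0126), np.float64(0.0133), np.float64(0.0136)]
[-0.0001  0.    ] [np.float64(18.6), np.float64(19.1), np.float64(20.3), np.float64(21.3)] [np.float64(0.0133), np.float64(0.0138), np.float64(0.0138), np.float64(0.0133)]
mouth c6?
```

```bash
cat >> h.py <<'E'
a=np.radians(162.); N=np.array([np.sin(.26)*np.cos(a),np.sin(.26)*np.sin(a),np.cos(.26)])
REC=np.array([.5089,.1800,.1414])
E
python3 - <<'E'
from h import *
import pickle
s=state();c=cam("wrist",s);T=q2R(s["tool_rot"])
print("tip proj",proj(c,[s["tool_pos"]+T@[0,0,.096],s["tool_pos"]+T@[0,0,.089]]))
s6=pickle.load(open("st6.pkl","rb")); T6=q2R(s6["tool_rot"]); Rt=tgt(N,T6[:,0])@R.from_euler("z",19.3,degrees=True).as_matrix()
np.save("Rt.npy",Rt)
print(Rt); delta(Rt,REC+N*(.096+.025))
f=np.load("f6.npy"); cv2.imwrite("pics/w6k.png",cv2.resize(cv2.convertScaleAbs(f[170:250,216:296,::-1],alpha=2.5),None,fx=7,fy=7,interpolation=cv2.INTER_CUBIC))
E
```

```text
tip proj [[257.22441059 197.94085867]
 [257.2333488  200.48869975]]
[[ 0.96268293  0.11602686  0.24449813]
 [ 0.13914377 -0.98708051 -0.07944226]
 [ 0.23212191  0.1104981  -0.96638998]]
rot in units of 5deg [-0.103 -0.06   3.877]  shift units 3cm: in current axes [ 2.876 -3.101  0.96 ]  in target axes [ 1.686 -3.889  0.916]
```

View pics/w6k.png

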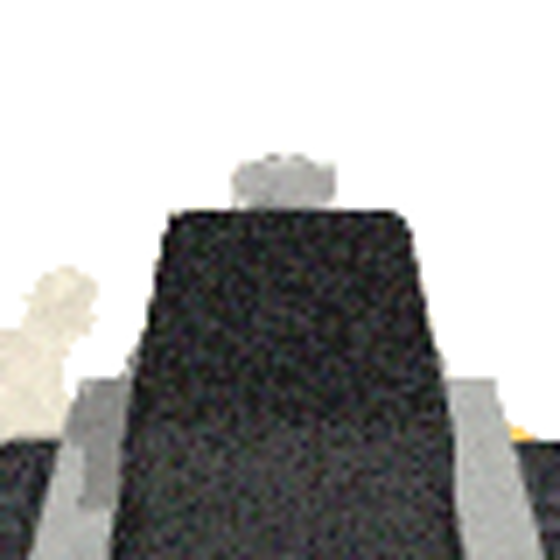

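```bash
python3 -m crank '[{"angular":[-0.026,-0.015,0.969],"delta_pos":[0,0,0],"gripper":0},{"angular":[-0.026,-0.015,0.969],"delta_pos":[0,0,0],"gripper":0},{"angular":[-0.026,-0.015,0.969],"delta_pos":[0,0,0],"gripper":0},{"angular":[-0.025,-0.015,0.97],"delta_pos":[0,0,0],"gripper":0},{"angular":[0,0,0],"delta_pos":[0.42,-0.97,0],"gripper":0},{"angular":[0,0,0],"delta_pos":[0.42,-0.97,0],"gripper":0},{"angular":[0,0,0],"delta_pos":[0.42,-0.97,0],"gripper":0},{"angular":[0,0,0],"delta_pos":[0.42,-0.97,0],"gripper":0},{"angular":[0,0,0],"delta_pos":[0,0,0.45],"gripper":0},{"angular":[0,0,0],"delta_pos":[0,0,0.45],"gripper":0},{"angular":[0,0,0],"delta_pos":[0,0,0],"gripper":0},{"angular":[0,0,0],"delta_pos":[0,0,0],"gripper":0}]'
python3 - <<'E'
from h import *
delta(np.load("Rt.npy"),REC+N*.121); s=state(); print(s["contact_force"],s["ft_torque"],s["joint_pos"])
f=grab_frame("wrist"); cv2.imwrite("pics/w7.png",cv2.resize(cv2.convertScaleAbs(f[130:230,186:326,::-1],alpha=2),None,fx=5,fy=5,interpolation=cv2.INTER_CUBIC))
for n in("side","scene"):
  f=grab_frame(n); u,v=[int(q) for q in proj(cam(n),[REC])[0]]; cv2.imwrite(f"pics/{n}7.png",cv2.resize(cv2.convertScaleAbs(f[max(0,v-60):v+60,u-60:u+60,::-1],alpha=1.5),None,fx=5,fy=5,interpolation=cv2.INTER_CUBIC))
E
```

```text
time: 11.65
tool_pos: [0.4794, 0.1884, 0.2591]
tool_rot: [0.048, 0.989, 0.064, 0.121]
contact_force: [-0.8, -0.6, -2.0]
gripper_width: 0.224
rot in units of 5deg [ 0.007 -0.005 -0.016]  shift units 3cm: in current axes [-0.002 -0.044  0.02 ]  in target axes [-0.002 -0.044  0.02 ]
[-0.79346459 -0.56143391 -2.01164196] [ 0.10839218  0.19999932 -0.01183633] [ 0.30690371 -0.34804521  1.96894156 -0.15617786  1.3103515   1.77333821]
```

View pics/w7.png

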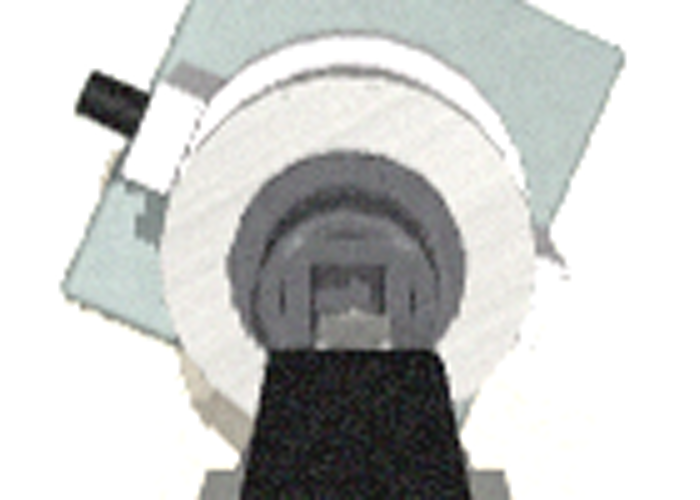

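View pics/side7.png

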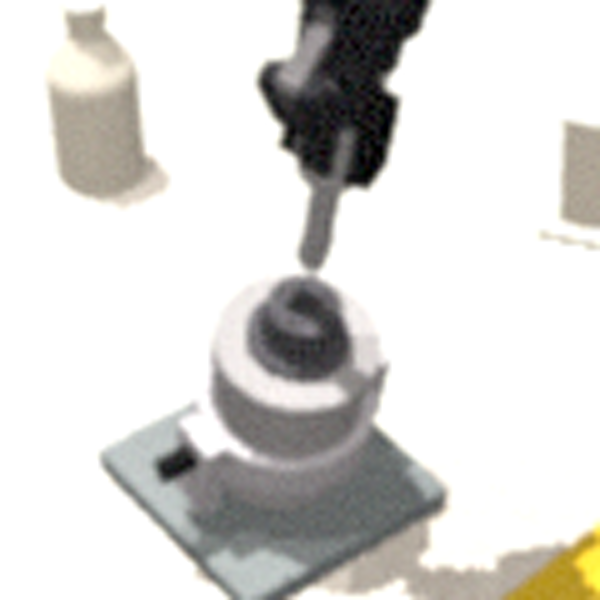

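View pics/scene7.png

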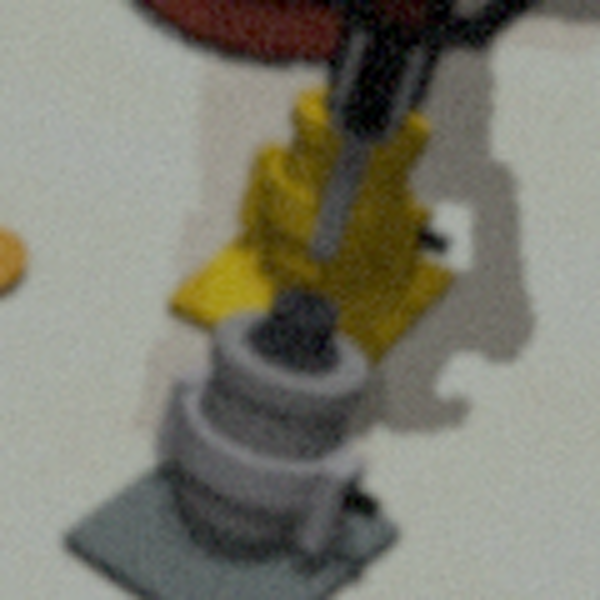

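```bash
python3 - <<'E'
from h import *
s=state();c=cam("wrist",s);T=q2R(s["tool_rot"])
p=s["tool_pos"]
for h in(.120,.121,.124): print(h,proj(c,[p+T@[.007,-.007,h],p+T@[.007,.007,h]]))
print("seen", (310/5+186,183),(388/5+186,183), "nose centre", proj(c,[p+T@[0.00,0,.096]]))
E
```

```text
0.12 [[249.73288457 182.70246401]
 [264.88800246 182.69315641]]
0.121 [[249.76032094 182.4371117 ]
 [264.85797636 182.42781162]]
0.124 [[249.84139579 181.65299171]
 [264.76924893 181.6437151 ]]
seen (248.0, 183) (263.6, 183) nose centre [[257.34604584 197.69470593]]
```

```bash
python3 -m crank '[{"angular":[0,0,0],"delta_pos":[0,-0.045,0.3],"gripper":0},{"angular":[0,0,0],"delta_pos":[0,0,0.2],"gripper":0},{"angular":[0,0,0],"delta_pos":[0,0,0.1],"gripper":0},{"angular":[0,0,0],"delta_pos":[0,0,0.05],"gripper":0},{"angular":[0,0,0],"delta_pos":[0,0,0],"gripper":0},{"angular":[0,0,0],"delta_pos":[0,0,0],"gripper":0}]'
python3 - <<'E'
from h import *
s=state();T=q2R(s["tool_rot"])
print(s["tool_pos"],s["contact_force"],s["ft_torque"]); delta(np.load("Rt.npy"),REC+N*.096)
f=grab_frame("wrist"); cv2.imwrite("pics/w8.png",cv2.resize(cv2.convertScaleAbs(f[130:230,186:326,::-1],alpha=2),None,fx=5,fy=5,interpolation=cv2.INTER_CUBIC))
E
```

```text
time: 12.55
tool_pos: [0.4841, 0.1888, 0.2403]
tool_rot: [0.048, 0.989, 0.064, 0.121]
contact_force: [0.3, -0.5, -3.7]
gripper_width: 0.227
[0.48413418 0.18881099 0.24034694] [ 0.2564605  -0.45245396 -3.73283854] [ 0.10056804  0.28651854 -0.01807189]
rot in units of 5deg [ 0.003 -0.01  -0.005]  shift units 3cm: in current axes [-0.012  0.021  0.213]  in target axes [-0.012  0.021  0.213]
```

View pics/w8.png

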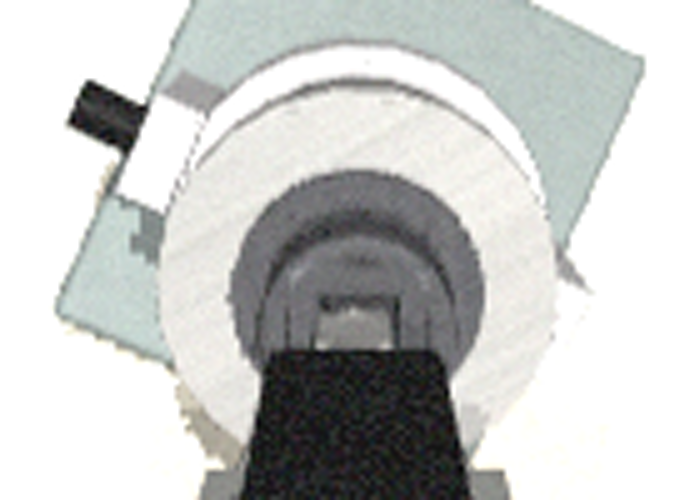

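```bash
C='{"angular":[0,0,0],"delta_pos":[0,0,0.04],"gripper":0}'; python3 -m crank '[{"angular":[0,0,0],"delta_pos":[0,0.02,0.05],"gripper":0},{"angular":[0,0,0],"delta_pos":[0,0,0.05],"gripper":0},{"angular":[0,0,0],"delta_pos":[0,0,0.05],"gripper":0},{"angular":[0,0,0],"delta_pos":[0,0,0],"gripper":0}]'; python3 -m crank '[{"angular":[0,0,0],"delta_pos":[0,0,0.04],"gripper":0},{"angular":[0,0,0],"delta_pos":[0,0,0.04],"gripper":0},{"angular":[0,0,0],"delta_pos":[0,0,0],"gripper":0}]'
```

```text
time: 13.1
tool_pos: [0.4851, 0.1878, 0.2355]
tool_rot: [0.048, 0.989, 0.064, 0.12]
contact_force: [0.3, 0.2, -3.3]
gripper_width: 0.227
time: 13.48
tool_pos: [0.4857, 0.1876, 0.2333]
tool_rot: [0.048, 0.989, 0.064, 0.121]
contact_force: [0.9, -0.5, -3.0]
gripper_width: 0.227
```

```bash
python3 -m crank '[{"angular":[0,0,0],"delta_pos":[0,0,0.04],"gripper":0},{"angular":[0,0,0],"delta_pos":[0,0,0],"gripper":0}]'; python3 -m crank '[{"angular":[0,0,0],"delta_pos":[0,0,0.04],"gripper":0},{"angular":[0,0,0],"delta_pos":[0,0,0],"gripper":0}]';python3 -m crank '[{"angular":[0,0,0],"delta_pos":[0,0,0.04],"gripper":0},{"angular":[0,0,0],"delta_pos":[0,0,0],"gripper":0}]'
```

```text
time: 13.72
tool_pos: [0.486, 0.1875, 0.2322]
tool_rot: [0.048, 0.989, 0.064, 0.121]
contact_force: [-0.3, 0.1, -3.1]
gripper_width: 0.221
time: 13.98
tool_pos: [0.4863, 0.1874, 0.231]
tool_rot: [0.048, 0.989, 0.064, 0.121]
contact_force: [-0.2, 0.3, -2.9]
gripper_width: 0.226
time: 14.22
tool_pos: [0.4866, 0.1873, 0.2298]
tool_rot: [0.048, 0.989, 0.064, 0.121]
contact_force: [0.6, -0.1, -3.3]
gripper_width: 0.223
```

```bash
python3 -m crank '[{"angular":[0,0,0],"delta_pos":[0,0,0.04],"gripper":0},{"angular":[0,0,0],"delta_pos":[0,0,0],"gripper":0}]'; python3 -m crank '[{"angular":[0,0,0],"delta_pos":[0,0,0.04],"gripper":0},{"angular":[0,0,0],"delta_pos":[0,0,0],"gripper":0}]';python3 -m crank '[{"angular":[0,0,0],"delta_pos":[0,0,0.04],"gripper":0},{"angular":[0,0,0],"delta_pos":[0,0,0],"gripper":0}]'; python3 -c "
from plant import *
s=state();print(s['contact_force'],s['ft_torque'])"
```

```text
time: 14.48
tool_pos: [0.4869, 0.1872, 0.2286]
tool_rot: [0.048, 0.989, 0.064, 0.121]
contact_force: [0.3, 0.1, -3.0]
gripper_width: 0.225
time: 14.72
tool_pos: [0.4872, 0.1871, 0.2275]
tool_rot: [0.048, 0.989, 0.064, 0.121]
contact_force: [-0.8, -0.6, -3.6]
gripper_width: 0.23
time: 14.98
tool_pos: [0.4875, 0.187, 0.2263]
tool_rot: [0.048, 0.989, 0.064, 0.121]
contact_force: [0.4, -0.5, -3.0]
gripper_width: 0.225
[ 0.39697965 -0.48054077 -3.03726168] [ 0.11341539  0.33938791 -0.04306385]
```

```bash
python3 -m crank '[{"angular":[0,0,0],"delta_pos":[0,0,0.04],"gripper":0},{"angular":[0,0,0],"delta_pos":[0,0,0],"gripper":0}]'; python3 -m crank '[{"angular":[0,0,0],"delta_pos":[0,0,0.04],"gripper":0},{"angular":[0,0,0],"delta_pos":[0,0,0],"gripper":0}]';python3 -m crank '[{"angular":[0,0,0],"delta_pos":[0,0,0.04],"gripper":0},{"angular":[0,0,0],"delta_pos":[0,0,0],"gripper":0}]'; python3 - <<'E'
from h import *
s=state();print(s['contact_force'],s['ft_torque'])
for n in("side","wrist"):
  f=grab_frame(n); u,v=[int(q) for q in proj(cam(n,s),[REC])[0]]; cv2.imwrite(f"pics/{n}9.png",cv2.resize(cv2.convertScaleAbs(f[max(0,v-50):v+50,u-60:u+60,::-1],alpha=1.5),None,fx=5,fy=5,interpolation=cv2.INTER_CUBIC))
E
```

```text
time: 15.22
tool_pos: [0.4878, 0.1869, 0.2252]
tool_rot: [0.048, 0.989, 0.064, 0.121]
contact_force: [-1.1, -0.5, -3.2]
gripper_width: 0.23
time: 15.48
tool_pos: [0.4881, 0.1868, 0.224]
tool_rot: [0.048, 0.989, 0.064, 0.121]
contact_force: [0.0, -0.6, -2.9]
gripper_width: 0.226
time: 15.72
tool_pos: [0.4884, 0.1867, 0.2229]
tool_rot: [0.048, 0.989, 0.064, 0.121]
contact_force: [-0.2, -0.3, -2.6]
gripper_width: 0.23
[-0.22299324 -0.3356408  -2.61947238] [ 0.08590456  0.40418666 -0.03825344]
```

View pics/side9.png

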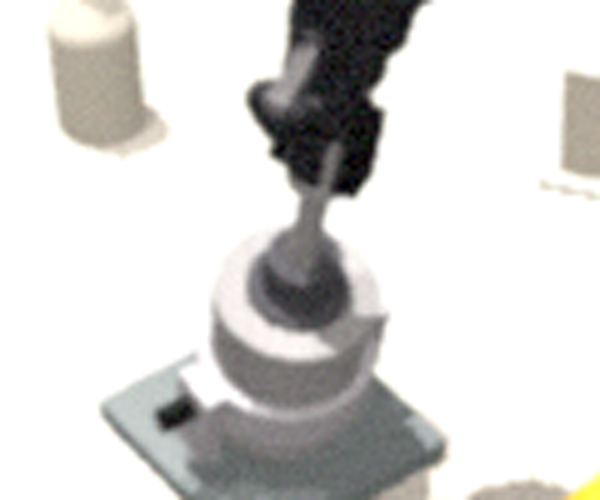

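View pics/wrist9.png

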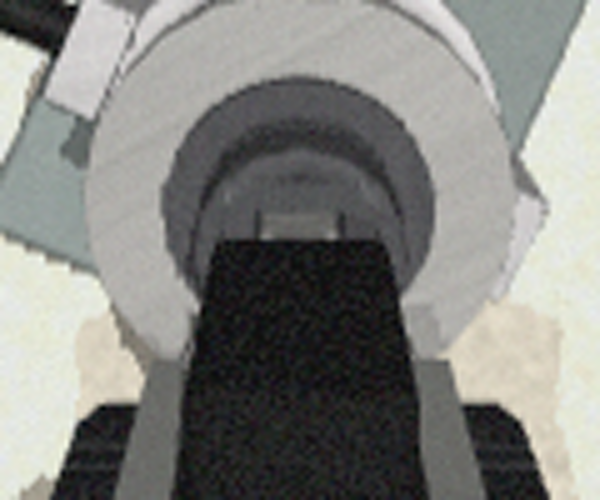

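The pictures show the key's square about 11 mm down in the recess, with no rim load. I carry on towards the floor.

```bash
python3 -m crank '[{"angular":[0,0,0],"delta_pos":[0,0,0.04],"gripper":0},{"angular":[0,0,0],"delta_pos":[0,0,0.04],"gripper":0},{"angular":[0,0,0],"delta_pos":[0,0,0],"gripper":0}]'; python3 -m crank '[{"angular":[0,0,0],"delta_pos":[0,0,0.04],"gripper":0},{"angular":[0,0,0],"delta_pos":[0,0,0],"gripper":0}]';python3 -m crank '[{"angular":[0,0,0],"delta_pos":[0,0,0.04],"gripper":0},{"angular":[0,0,0],"delta_pos":[0,0,0],"gripper":0}]'; python3 -c "
from plant import *
s=state();print(s['contact_force'],s['ft_torque'])"
```

```text
time: 16.2
tool_pos: [0.489, 0.1865, 0.2206]
tool_rot: [0.048, 0.989, 0.064, 0.121]
contact_force: [-0.7, -0.6, -2.9]
gripper_width: 0.227
time: 16.45
tool_pos: [0.4893, 0.1864, 0.2194]
tool_rot: [0.048, 0.989, 0.064, 0.121]
contact_force: [-0.4, -0.7, -2.6]
gripper_width: 0.227
time: 16.7
tool_pos: [0.4896, 0.1863, 0.2183]
tool_rot: [0.048, 0.989, 0.064, 0.121]
contact_force: [-1.1, 0.9, -3.1]
gripper_width: 0.226
[-1.12454873  0.89739271 -3.11432654] [ 0.05276331  0.42948005 -0.02869266]
```

```bash
python3 -m crank '[{"angular":[0,0,0],"delta_pos":[0,0,0.03],"gripper":0},{"angular":[0,0,0],"delta_pos":[0,0,0],"gripper":0}]'; python3 -m crank '[{"angular":[0,0,0],"delta_pos":[0,0,0.03],"gripper":0},{"angular":[0,0,0],"delta_pos":[0,0,0],"gripper":0}]'; python3 -c "
from plant import *
s=state();print(s['contact_force'],s['ft_torque'])"
```

```text
time: 16.95
tool_pos: [0.4898, 0.1863, 0.2178]
tool_rot: [0.048, 0.989, 0.064, 0.121]
contact_force: [-2.4, 0.5, -0.3]
gripper_width: 0.225
time: 17.2
tool_pos: [0.4901, 0.1864, 0.2177]
tool_rot: [0.048, 0.989, 0.064, 0.121]
contact_force: [-5.6, -0.5, 2.7]
gripper_width: 0.228
[-5.56559779 -0.50112186  2.70544858] [-0.09778747  1.06647457 -0.12425214]
```

```bash
cat > tq.py <<'E'
from h import *
s=state();T=q2R(s["tool_rot"]);print("tool-frame F",np.round(T.T@s["contact_force"],2),"M",np.round(T.T@s["ft_torque"],3),"j6",round(s["joint_pos"][5],3),"n·",round(float(-T[:,2]@N),5),"tip depth",round(float((s["tool_pos"]+.096*T[:,2]-REC)@N),4))
E
python3 -m crank '[{"angular":[0,0,0],"delta_pos":[0,0,-0.03],"gripper":0},{"angular":[0,0,0],"delta_pos":[0,0,0],"gripper":0},{"angular":[0,0,0],"delta_pos":[0,0,0],"gripper":0}]'; python3 tq.py
python3 -m crank '[{"angular":[0,0,0.6],"delta_pos":[0,0,0],"gripper":0},{"angular":[0,0,0.6],"delta_pos":[0,0,0],"gripper":0},{"angular":[0,0,0.6],"delta_pos":[0,0,0],"gripper":0},{"angular":[0,0,0],"delta_pos":[0,0,0],"gripper":0}]'; python3 tq.py
```

```text
time: 17.58
tool_pos: [0.4899, 0.1863, 0.2177]
tool_rot: [0.048, 0.989, 0.064, 0.121]
contact_force: [-2.7, -0.2, 1.0]
gripper_width: 0.228
tool-frame F [-2.42 -0.04 -1.63] M [ 0.167 -0.755 -0.001] j6 1.774 n· 1.0 tip depth -0.0171
time: 18.08
tool_pos: [0.4897, 0.1865, 0.2176]
tool_rot: [0.038, 0.991, -0.013, 0.124]
contact_force: [-3.8, 0.9, 2.7]
gripper_width: 0.225
tool-frame F [-2.98 -0.59 -3.65] M [ 0.273 -0.94   0.009] j6 1.93 n· 1.0 tip depth -0.0171
```

```bash
python3 -m crank '[{"angular":[0,0,0.5],"delta_pos":[0,0,-0.03],"gripper":0},{"angular":[0,0,0.6],"delta_pos":[0,0,0],"gripper":0},{"angular":[0,0,0.6],"delta_pos":[0,0,0],"gripper":0},{"angular":[0,0,0],"delta_pos":[0,0,0],"gripper":0}]'; python3 tq.py
python3 -m crank '[{"angular":[0,0,0.6],"delta_pos":[0,0,0],"gripper":0},{"angular":[0,0,0.6],"delta_pos":[0,0,0],"gripper":0},{"angular":[0,0,0.6],"delta_pos":[0,0,0],"gripper":0},{"angular":[0,0,0.6],"delta_pos":[0,0,0],"gripper":0},{"angular":[0,0,0],"delta_pos":[0,0,0],"gripper":0}]'; python3 tq.py
```

```text
time: 18.58
tool_pos: [0.4893, 0.1863, 0.2176]
tool_rot: [0.029, 0.988, -0.086, 0.126]
contact_force: [-2.2, 0.4, -2.5]
gripper_width: 0.228
tool-frame F [-2.86 -0.1   1.87] M [ 0.021 -0.721 -0.083] j6 2.078 n· 1.0 tip depth -0.0171
time: 19.2
tool_pos: [0.4893, 0.1863, 0.2176]
tool_rot: [0.016, 0.973, -0.189, 0.128]
contact_force: [-1.8, 1.3, -3.3]
gripper_width: 0.226
tool-frame F [-2.95 -0.5   2.61] M [-0.034 -0.748 -0.069] j6 2.287 n· 1.0 tip depth -0.017
```

```bash
python3 -m crank '[{"angular":[0,0,0.6],"delta_pos":[0,0,0],"gripper":0},{"angular":[0,0,0.6],"delta_pos":[0,0,0],"gripper":0},{"angular":[0,0,0.6],"delta_pos":[0,0,0],"gripper":0},{"angular":[0,0,0.6],"delta_pos":[0,0,0],"gripper":0},{"angular":[0,0,0.6],"delta_pos":[0,0,0],"gripper":0},{"angular":[0,0,0.6],"delta_pos":[0,0,0],"gripper":0},{"angular":[0,0,0.6],"delta_pos":[0,0,0],"gripper":0},{"angular":[0,0,0],"delta_pos":[0,0,0],"gripper":0}]'; python3 tq.py
python3 -m crank '[{"angular":[0,0,0.4],"delta_pos":[0,0,0],"gripper":0},{"angular":[0,0,0],"delta_pos":[0,0,0],"gripper":0}]'; python3 tq.py
python3 -m crank '[{"angular":[0,0,0.4],"delta_pos":[0,0,0],"gripper":0},{"angular":[0,0,0],"delta_pos":[0,0,0],"gripper":0}]'; python3 tq.py
```

```text
time: 20.2
tool_pos: [0.4893, 0.1864, 0.2177]
tool_rot: [-0.008, 0.923, -0.363, 0.129]
contact_force: [-1.6, 0.7, -4.2]
gripper_width: 0.227
tool-frame F [-2.61  1.    3.58] M [-0.192 -0.763 -0.045] j6 2.654 n· 1.0 tip depth -0.017
time: 20.45
tool_pos: [0.4893, 0.1864, 0.2177]
tool_rot: [-0.01, 0.916, -0.38, 0.129]
contact_force: [-1.2, 0.6, -5.7]
gripper_width: 0.23
tool-frame F [-2.54  1.06  5.21] M [-0.096 -0.817 -0.048] j6 2.69 n· 1.0 tip depth -0.017
time: 20.7
tool_pos: [0.4894, 0.1864, 0.2178]
tool_rot: [-0.012, 0.909, -0.396, 0.129]
contact_force: [-0.6, 1.8, -7.9]
gripper_width: 0.229
tool-frame F [-3.47  0.17  7.37] M [-0.028 -0.825 -0.104] j6 2.726 n· 1.0 tip depth -0.0169
```

```bash
for k in 1; do python3 -m crank '[{"angular":[0,0,0.3],"delta_pos":[0,0,0],"gripper":0},{"angular":[0,0,0],"delta_pos":[0,0,0],"gripper":0}]'; python3 tq.py; done
python3 -m crank '[{"angular":[0,0,0.3],"delta_pos":[0,0,0],"gripper":0},{"angular":[0,0,0],"delta_pos":[0,0,0],"gripper":0}]'; python3 tq.py
```

```text
time: 20.95
tool_pos: [0.4894, 0.1864, 0.2179]
tool_rot: [-0.014, 0.904, -0.408, 0.129]
contact_force: [-0.6, 1.2, -8.2]
gripper_width: 0.23
tool-frame F [-3.03  0.7   7.65] M [-0.008 -0.917 -0.038] j6 2.752 n· 1.0 tip depth -0.0168
time: 21.2
tool_pos: [0.4894, 0.1864, 0.218]
tool_rot: [-0.016, 0.898, -0.42, 0.129]
contact_force: [-0.7, 2.8, -9.7]
gripper_width: 0.228
tool-frame F [-4.69  0.03  9.01] M [-0.077 -0.944 -0.069] j6 2.778 n· 1.0 tip depth -0.0167
```

```bash
python3 -m crank '[{"angular":[0,0,0.3],"delta_pos":[0,0,0.02],"gripper":0},{"angular":[0,0,0],"delta_pos":[0,0,0],"gripper":0}]'; python3 tq.py
python3 -m crank '[{"angular":[0,0,0.3],"delta_pos":[0,0,0],"gripper":0},{"angular":[0,0,0],"delta_pos":[0,0,0],"gripper":0}]'; python3 tq.py
python3 -m crank '[{"angular":[0,0,0.25],"delta_pos":[0,0,0],"gripper":0},{"angular":[0,0,0],"delta_pos":[0,0,0],"gripper":0}]'; python3 tq.py
```

```text
time: 21.45
tool_pos: [0.4895, 0.1863, 0.2179]
tool_rot: [-0.017, 0.893, -0.431, 0.128]
contact_force: [-3.3, 1.3, -6.8]
gripper_width: 0.227
tool-frame F [-4.47  2.68  5.64] M [-0.524 -1.198  0.018] j6 2.804 n· 1.0 tip depth -0.0168
time: 21.7
tool_pos: [0.4896, 0.1863, 0.2179]
tool_rot: [-0.019, 0.887, -0.443, 0.128]
contact_force: [-3.1, 1.9, -6.8]
gripper_width: 0.224
tool-frame F [-4.72  2.28  5.68] M [-0.637 -1.238 -0.035] j6 2.83 n· 1.0 tip depth -0.0169
time: 21.95
tool_pos: [0.4896, 0.1863, 0.2179]
tool_rot: [-0.021, 0.882, -0.453, 0.128]
contact_force: [-4.9, 1.8, -5.9]
gripper_width: 0.228
tool-frame F [-5.38  3.71  4.35] M [-0.75  -1.276 -0.018] j6 2.852 n· 1.0 tip depth -0.0169
```

```bash
python3 -m crank '[{"angular":[0,0,0.25],"delta_pos":[-0.015,0.01,0],"gripper":0},{"angular":[0,0,0],"delta_pos":[0,0,0],"gripper":0}]'; python3 tq.py
python3 -m crank '[{"angular":[0,0,0.25],"delta_pos":[0,0,0],"gripper":0},{"angular":[0,0,0],"delta_pos":[0,0,0],"gripper":0}]'; python3 tq.py
python3 -m crank '[{"angular":[0,0,0.25],"delta_pos":[0,0,0],"gripper":0},{"angular":[0,0,0],"delta_pos":[0,0,0],"gripper":0}]'; python3 tq.py
```

```text
time: 22.2
tool_pos: [0.4895, 0.1864, 0.2179]
tool_rot: [-0.022, 0.877, -0.462, 0.128]
contact_force: [-3.8, 1.4, -6.0]
gripper_width: 0.226
tool-frame F [-4.38  3.21  4.71] M [-0.63  -0.997 -0.036] j6 2.875 n· 1.0 tip depth -0.0168
time: 22.45
tool_pos: [0.4895, 0.1865, 0.2179]
tool_rot: [-0.024, 0.872, -0.472, 0.128]
contact_force: [-3.3, 1.4, -5.3]
gripper_width: 0.227
tool-frame F [-3.93  2.8   4.23] M [-0.585 -0.939 -0.03 ] j6 2.896 n· 1.0 tip depth -0.0168
time: 22.7
tool_pos: [0.4894, 0.1865, 0.2178]
tool_rot: [-0.025, 0.867, -0.481, 0.128]
contact_force: [-2.6, 1.9, -5.1]
gripper_width: 0.224
tool-frame F [-3.89  1.99  4.11] M [-0.525 -0.819 -0.052] j6 2.918 n· 1.0 tip depth -0.0169
```

```bash
python3 -m crank '[{"angular":[0,0,0.25],"delta_pos":[0,0,0],"gripper":0},{"angular":[0,0,0],"delta_pos":[0,0,0],"gripper":0}]'; python3 tq.py
python3 -m crank '[{"angular":[0,0,0.25],"delta_pos":[0,0,0],"gripper":0},{"angular":[0,0,0],"delta_pos":[0,0,0],"gripper":0}]'; python3 tq.py
python3 -m crank '[{"angular":[0,0,0.25],"delta_pos":[0,0,0],"gripper":0},{"angular":[0,0,0],"delta_pos":[0,0,0],"gripper":0}]'; python3 tq.py; python3 - <<'E'
from h import *
s=state()
for n in("side","wrist"):
  f=grab_frame(n); u,v=[int(q) for q in proj(cam(n,s),[REC])[0]]; cv2.imwrite(f"pics/{n}10.png",cv2.resize(cv2.convertScaleAbs(f[max(0,v-50):v+50,u-60:u+60,::-1],alpha=1.5),None,fx=5,fy=5,interpolation=cv2.INTER_CUBIC))
E
```

```text
time: 22.95
tool_pos: [0.4894, 0.1865, 0.2178]
tool_rot: [-0.026, 0.862, -0.491, 0.127]
contact_force: [-2.3, 2.0, -5.2]
gripper_width: 0.226
tool-frame F [-3.79  1.76  4.28] M [-0.582 -0.771 -0.066] j6 2.94 n· 1.0 tip depth -0.0168
time: 23.2
tool_pos: [0.4894, 0.1865, 0.2178]
tool_rot: [-0.028, 0.856, -0.5, 0.127]
contact_force: [-1.8, 2.2, -4.4]
gripper_width: 0.23
tool-frame F [-3.55  1.2   3.6 ] M [-0.496 -0.767 -0.029] j6 2.962 n· 1.0 tip depth -0.0169
time: 23.45
tool_pos: [0.4894, 0.1866, 0.2178]
tool_rot: [-0.029, 0.851, -0.509, 0.127]
contact_force: [-1.6, 1.4, -4.8]
gripper_width: 0.225
tool-frame F [-2.84  1.58  4.16] M [-0.448 -0.744 -0.151] j6 2.984 n· 1.0 tip depth -0.0169
```

View pics/wrist10.png

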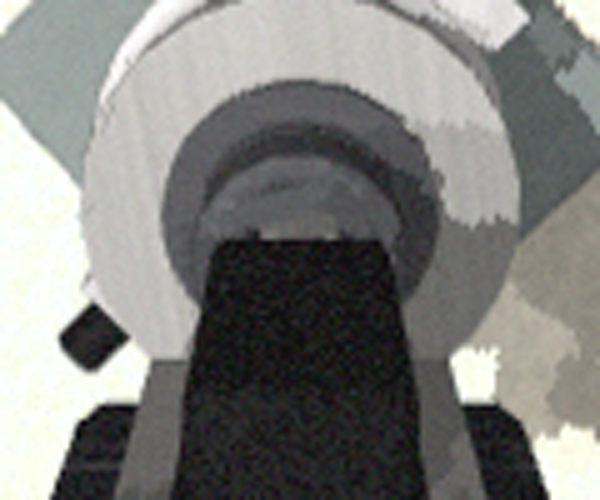

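```bash
python3 tq.py; python3 -m crank '[{"angular":[0,0,0],"delta_pos":[0,0,0],"gripper":0}]'; python3 tq.py;  python3 -m crank '[{"angular":[0,0,0.1],"delta_pos":[0,0,0],"gripper":0},{"angular":[0,0,0],"delta_pos":[0,0,0],"gripper":0}]'; python3 tq.py
```

```text
tool-frame F [-2.55  1.66  3.11] M [-0.464 -0.711 -0.127] j6 2.983 n· 1.0 tip depth -0.0169
time: 23.68
tool_pos: [0.4894, 0.1866, 0.2178]
tool_rot: [-0.029, 0.851, -0.509, 0.127]
contact_force: [-2.2, 1.8, -4.5]
gripper_width: 0.226
tool-frame F [-3.4   1.84  3.68] M [-0.428 -0.711 -0.085] j6 2.983 n· 1.0 tip depth -0.0169
time: 23.92
tool_pos: [0.4894, 0.1866, 0.2178]
tool_rot: [-0.03, 0.848, -0.513, 0.127]
contact_force: [-1.7, 2.6, -3.6]
gripper_width: 0.231
tool-frame F [-3.74  0.88  2.8 ] M [-0.397 -0.732 -0.19 ] j6 2.992 n· 1.0 tip depth -0.0168
```

```bash
for i in 1 2 3; do python3 -m crank '[{"angular":[0,0,0],"delta_pos":[0,0,0],"gripper":0}]' >/dev/null; python3 tq.py; done
```

```text
tool-frame F [-2.14  1.46  3.91] M [-0.396 -0.671 -0.159] j6 2.992 n· 1.0 tip depth -0.0168
tool-frame F [-2.03  0.75  3.6 ] M [-0.356 -0.702 -0.193] j6 2.992 n· 1.0 tip depth -0.0169
tool-frame F [-2.61  1.19  3.92] M [-0.338 -0.726 -0.124] j6 2.992 n· 1.0 tip depth -0.0169
```

Torque stays near 0.05 N m while turning, then climbs to about 0.12 and 0.165 N m with almost no further turn, so the plug is at its stop. I unload it and pull out along the axis.

```bash
python3 -m crank '[{"angular":[0,0,-0.6],"delta_pos":[0,0,0],"gripper":0},{"angular":[0,0,-0.8],"delta_pos":[0,0,0],"gripper":0},{"angular":[0,0,0],"delta_pos":[0,0,0],"gripper":0},{"angular":[0,0,0],"delta_pos":[0,0,-0.1],"gripper":0},{"angular":[0,0,0],"delta_pos":[0,0,-0.1],"gripper":0},{"angular":[0,0,0],"delta_pos":[0,0,0],"gripper":0}]'; python3 tq.py
```

```text
time: 25.05
tool_pos: [0.488, 0.187, 0.2242]
tool_rot: [-0.022, 0.878, -0.46, 0.128]
contact_force: [-1.4, 0.4, -2.4]
gripper_width: 0.228
tool-frame F [-1.54  1.27  1.91] M [-0.311 -0.523  0.031] j6 2.87 n· 1.0 tip depth -0.0103
```

```bash
python3 -m crank '[{"angular":[0,0,0],"delta_pos":[0,0,-0.2],"gripper":0},{"angular":[0,0,0],"delta_pos":[0,0,-0.4],"gripper":0},{"angular":[0,0,0],"delta_pos":[0,0,-0.8],"gripper":0},{"angular":[0,0,0],"delta_pos":[0,0,-0.8],"gripper":0},{"angular":[0,0,0],"delta_pos":[0,0,-0.5],"gripper":0},{"angular":[0,0,0],"delta_pos":[0,0,0],"gripper":0}]'
python3 - <<'E'
from h import *
s=state();f=grab_frame("wrist"); cv2.imwrite("pics/w11.png",cv2.resize(cv2.convertScaleAbs(f[100:260,156:356,::-1],alpha=1.8),None,fx=4,fy=4,interpolation=cv2.INTER_CUBIC))
q=np.array([0,.9745,.2242,0]);q/=np.linalg.norm(q)
Rg=q2R(q); np.save("Rg.npy",Rg); delta(Rg,np.array([.5045,-.121,.28])); print(s["joint_pos"])
E
```

```text
time: 25.8
tool_pos: [0.4685, 0.1937, 0.304]
tool_rot: [-0.023, 0.878, -0.46, 0.129]
contact_force: [0.8, 0.2, -3.6]
gripper_width: 0.226
rot in units of 5deg [  0.182  -3.259 -16.147]  shift units 3cm: in current axes [9.04  5.175 1.85 ]  in target axes [-3.49   9.96   0.744]
[ 0.32544657 -0.39007497  1.92697905 -0.15715752  1.39228567  2.87315925]
```

View pics/w11.png

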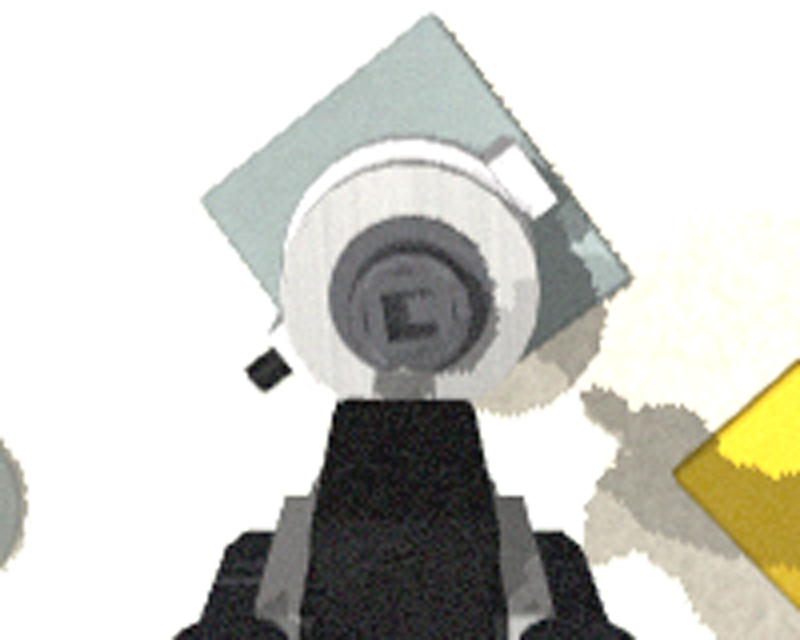

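```bash
python3 -m crank '[{"angular":[0.011,-0.192,-0.95],"delta_pos":[0,0,0],"gripper":0},{"angular":[0.011,-0.192,-0.95],"delta_pos":[0,0,0],"gripper":0},{"angular":[0.011,-0.192,-0.95],"delta_pos":[0,0,0],"gripper":0},{"angular":[0.011,-0.192,-0.95],"delta_pos":[0,0,0],"gripper":0},{"angular":[0.011,-0.192,-0.95],"delta_pos":[0,0,0],"gripper":0},{"angular":[0.011,-0.192,-0.95],"delta_pos":[0,0,0],"gripper":0},{"angular":[0.011,-0.192,-0.95],"delta_pos":[0,0,0],"gripper":0},{"angular":[0.011,-0.192,-0.95],"delta_pos":[0,0,0],"gripper":0},{"angular":[0.011,-0.192,-0.95],"delta_pos":[0,0,0],"gripper":0},{"angular":[0.011,-0.192,-0.95],"delta_pos":[0,0,0],"gripper":0},{"angular":[0.011,-0.192,-0.95],"delta_pos":[0,0,0],"gripper":0},{"angular":[0.011,-0.192,-0.95],"delta_pos":[0,0,0],"gripper":0}]'
python3 -m crank '[{"angular":[0.011,-0.192,-0.95],"delta_pos":[0,0,0],"gripper":0},{"angular":[0.011,-0.192,-0.95],"delta_pos":[0,0,0],"gripper":0},{"angular":[0.011,-0.192,-0.95],"delta_pos":[0,0,0],"gripper":0},{"angular":[0.011,-0.192,-0.95],"delta_pos":[0,0,0],"gripper":0},{"angular":[0.011,-0.192,-0.95],"delta_pos":[0,0,0],"gripper":0},{"angular":[0,0,0],"delta_pos":[0,0,0],"gripper":0}]'
python3 - <<'E'
from h import *
delta(np.load("Rg.npy"),np.array([.5045,-.121,.24])); print(state()["joint_pos"])
E
```

```text
time: 27.35
tool_pos: [0.4677, 0.1931, 0.3]
tool_rot: [-0.007, 0.999, 0.02, 0.039]
contact_force: [0.6, -1.3, -3.0]
gripper_width: 0.226
time: 28.1
tool_pos: [0.4679, 0.1932, 0.3002]
tool_rot: [-0.0, 0.975, 0.224, -0.002]
contact_force: [-0.3, 0.2, -2.1]
gripper_width: 0.225
rot in units of 5deg [-0.011  0.039 -0.011]  shift units 3cm: in current axes [-3.462  9.959  2.008]  in target axes [-3.478  9.954  2.006]
[ 2.44347507e-01 -2.59738088e-01  1.81698260e+00  2.73888947e-04
  1.58789479e+00  1.36384419e+00]
```

```bash
python3 -m crank '[{"angular":[0,0,0],"delta_pos":[-0.55,0.995,0],"gripper":0},{"angular":[0,0,0],"delta_pos":[-0.55,0.995,0],"gripper":0},{"angular":[0,0,0],"delta_pos":[-0.55,0.995,0],"gripper":0},{"angular":[0,0,0],"delta_pos":[-0.55,0.995,0],"gripper":0},{"angular":[0,0,0],"delta_pos":[-0.55,0.995,0],"gripper":0},{"angular":[0,0,0],"delta_pos":[-0.55,0.995,0.4],"gripper":0},{"angular":[0,0,0],"delta_pos":[-0.55,0.995,0.5],"gripper":0},{"angular":[0,0,0],"delta_pos":[-0.55,0.995,0.5],"gripper":0},{"angular":[0,0,0],"delta_pos":[-0.55,0.995,0.6],"gripper":0},{"angular":[0,0,0],"delta_pos":[-0.55,0.995,0],"gripper":0},{"angular":[0,0.04,0],"delta_pos":[0,0,0],"gripper":0},{"angular":[0,0,0],"delta_pos":[0,0,0],"gripper":0}]'
python3 - <<'E'
from h import *
import pickle
s=state();pickle.dump(s,open("st12.pkl","wb"));f=grab_frame("wrist"); np.save("f12.npy",f); cv2.imwrite("pics/w12.png",f[:,:,::-1])
u,v=[int(q) for q in proj(cam("wrist",s),[[.5045,-.121,.078]])[0]]; print(u,v)
cv2.imwrite("pics/w12c.png",cv2.resize(cv2.convertScaleAbs(f[v-40:v+40,u-40:u+40,::-1],alpha=1.2),None,fx=7,fy=7,interpolation=cv2.INTER_CUBIC))
print([(round(d["conf"],2),np.round(d["pixel"],1)) for d in landmark_of("wrist","stand_mouth")])
E
```

```text
time: 29.6
tool_pos: [0.4498, -0.1469, 0.2413]
tool_rot: [-0.001, 0.975, 0.224, 0.001]
contact_force: [-0.0, -0.3, -3.0]
gripper_width: 0.227
257 122
[(0.62, array([257., 122.]))]
```

View pics/w12c.png

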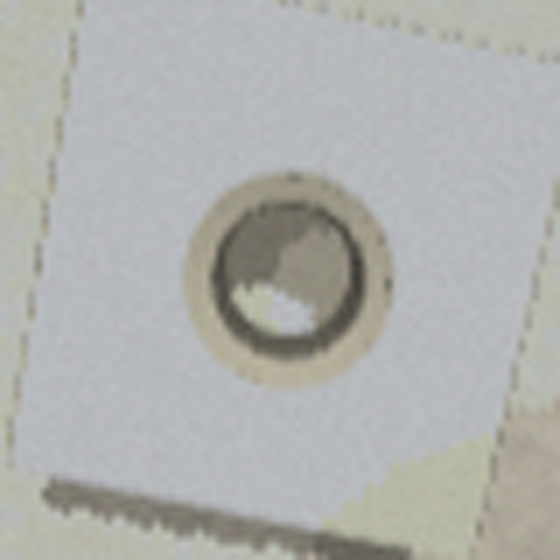

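View pics/w12.png

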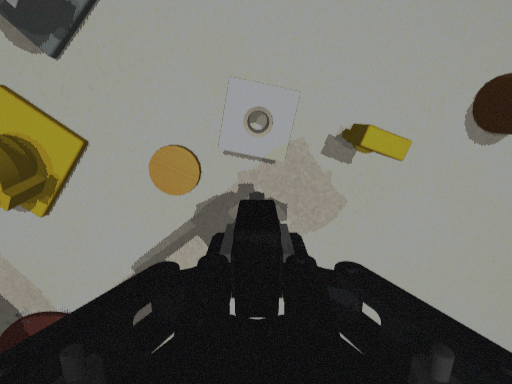

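```bash
python3 - <<'E'
from h import *
import pickle
s=pickle.load(open("st12.pkl","rb")); c=cam("wrist",s)
X=onz(c,(258.2,121.9),.078); print(X)
print("w5:",onz(cam("wrist",pickle.load(open("st5.pkl","rb"))),(437.6,215.6),.078))
T=q2R(s["tool_rot"]); print("tip", proj(c,[s["tool_pos"]+T@[0.006,0,.089]]))
delta(np.load("Rg.npy"),X+[0,0,.030+.096])
f=np.load("f12.npy"); cv2.imwrite("pics/w12k.png",cv2.resize(cv2.convertScaleAbs(f[170:250,216:296,::-1],alpha=2.5),None,fx=7,fy=7,interpolation=cv2.INTER_CUBIC))
E
```

```text
[ 0.50499111 -0.12109441  0.078     ]
w5: [ 0.50482774 -0.12039437  0.078     ]
tip [[257.1497787  193.61065033]]
rot in units of 5deg [-0.011 -0.028  0.01 ]  shift units 3cm: in current axes [2.013 0.045 1.26 ]  in target axes [2.016 0.042 1.255]
```

View pics/w12k.png

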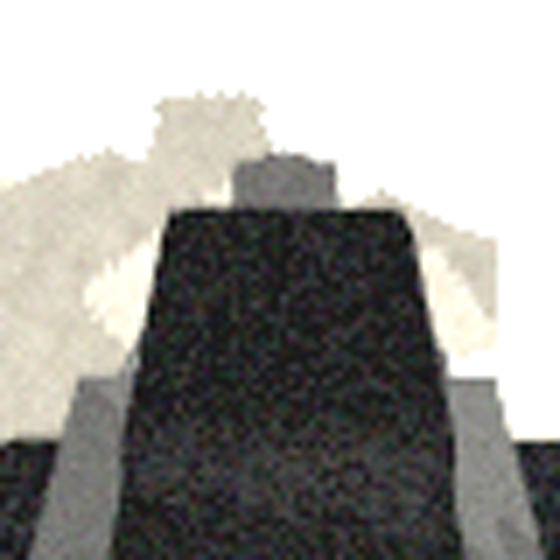

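```bash
python3 -m crank '[{"angular":[0,0,0],"delta_pos":[0.5,0.02,0],"gripper":0},{"angular":[0,0,0],"delta_pos":[0.9,0.02,0],"gripper":0},{"angular":[0,0,0],"delta_pos":[0.615,0,0],"gripper":0},{"angular":[0,0,0],"delta_pos":[0,0,0.4],"gripper":0},{"angular":[0,0,0],"delta_pos":[0,0,0.6],"gripper":0},{"angular":[0,0,0],"delta_pos":[0,0,0.4],"gripper":0},{"angular":[0,0,0],"delta_pos":[0,0,0.3],"gripper":0},{"angular":[0,0,0],"delta_pos":[0,0,0],"gripper":0},{"angular":[0,0,0],"delta_pos":[0,0,0],"gripper":0}]'
python3 - <<'E'
from h import *
delta(np.load("Rg.npy"),np.array([.505,-.121,.078+.096])); 
s=state();f=grab_frame("wrist"); cv2.imwrite("pics/w13.png",cv2.resize(cv2.convertScaleAbs(f[150:250,196:316,::-1],alpha=1.3),None,fx=6,fy=6,interpolation=cv2.INTER_CUBIC))
f=grab_frame("side");cv2.imwrite("pics/s13.png",cv2.resize(cv2.convertScaleAbs(f[120:240,235:355,::-1],alpha=1.3),None,fx=5,fy=5,interpolation=cv2.INTER_CUBIC))
E
```

```text
time: 30.82
tool_pos: [0.5052, -0.122, 0.1914]
tool_rot: [-0.0, 0.975, 0.224, 0.001]
contact_force: [-0.3, -0.7, -2.8]
gripper_width: 0.225
rot in units of 5deg [-0.001 -0.033  0.   ]  shift units 3cm: in current axes [ 0.007 -0.031  0.58 ]  in target axes [ 0.008 -0.031  0.58 ]
```

View pics/w13.png

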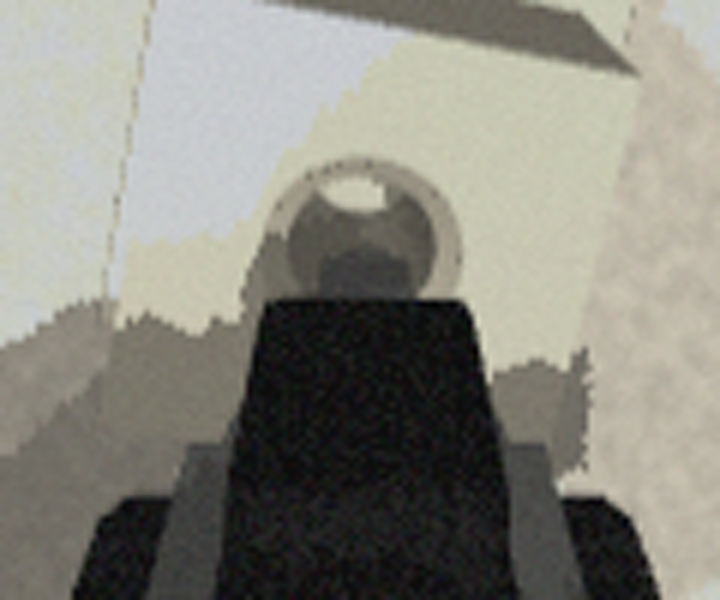

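View pics/s13.png

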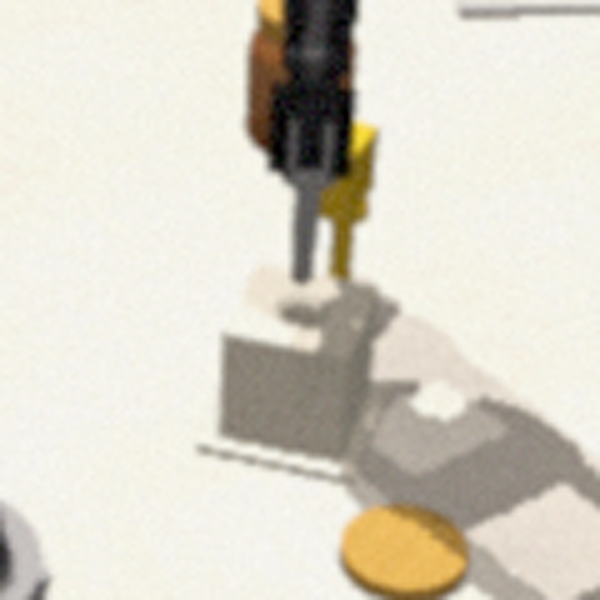

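```bash
python3 -m crank '[{"angular":[0,-0.03,0],"delta_pos":[0.006,-0.028,0.2],"gripper":0},{"angular":[0,0,0],"delta_pos":[0,0,0.2],"gripper":0},{"angular":[0,0,0],"delta_pos":[0,0,0.15],"gripper":0},{"angular":[0,0,0],"delta_pos":[0,0,0.1],"gripper":0},{"angular":[0,0,0],"delta_pos":[0,0,0.1],"gripper":0},{"angular":[0,0,0],"delta_pos":[0,0,0],"gripper":0}]'; python3 tq.py
python3 -m crank '[{"angular":[0,0,0],"delta_pos":[0,0,0.1],"gripper":0},{"angular":[0,0,0],"delta_pos":[0,0,0.1],"gripper":0},{"angular":[0,0,0],"delta_pos":[0,0,0.1],"gripper":0},{"angular":[0,0,0],"delta_pos":[0,0,0.1],"gripper":0},{"angular":[0,0,0],"delta_pos":[0,0,0],"gripper":0}]'; python3 tq.py
```

```text
time: 31.68
tool_pos: [0.5046, -0.1208, 0.168]
tool_rot: [-0.001, 0.975, 0.224, -0.001]
contact_force: [0.1, -0.5, -3.0]
gripper_width: 0.224
tool-frame F [-0.14  0.54  2.99] M [-0.066  0.015  0.015] j6 0.74 n· 0.96602 tip depth -0.0898
time: 32.3
tool_pos: [0.5045, -0.1208, 0.1559]
tool_rot: [-0.001, 0.975, 0.224, -0.001]
contact_force: [-0.1, -0.5, -1.6]
gripper_width: 0.228
tool-frame F [-0.34  0.39  1.64] M [ 0.04  -0.009 -0.012] j6 0.74 n· 0.96596 tip depth -0.1015
```

```bash
python3 -m crank '[{"angular":[0,0,0],"delta_pos":[0,0,0.15],"gripper":0},{"angular":[0,0,0],"delta_pos":[0,0,0.15],"gripper":0},{"angular":[0,0,0],"delta_pos":[0,0,0.15],"gripper":0},{"angular":[0,0,0],"delta_pos":[0,0,0.15],"gripper":0},{"angular":[0,0,0],"delta_pos":[0,0,0],"gripper":0}]'; python3 tq.py
python3 -m crank '[{"angular":[0,0,0],"delta_pos":[0,0,0.2],"gripper":0},{"angular":[0,0,0],"delta_pos":[0,0,0.2],"gripper":0},{"angular":[0,0,0],"delta_pos":[0,0,0.2],"gripper":0},{"angular":[0,0,0],"delta_pos":[0,0,0.2],"gripper":0},{"angular":[0,0,0],"delta_pos":[0,0,0],"gripper":0}]'; python3 tq.py
```

```text
time: 32.92
tool_pos: [0.5044, -0.1207, 0.1377]
tool_rot: [-0.001, 0.975, 0.224, -0.001]
contact_force: [0.1, -0.2, -2.6]
gripper_width: 0.224
tool-frame F [0.06 0.21 2.61] M [0.012 0.002 0.002] j6 0.74 n· 0.96586 tip depth -0.1191
time: 33.55
tool_pos: [0.5042, -0.1206, 0.1135]
tool_rot: [-0.001, 0.975, 0.224, -0.001]
contact_force: [0.6, -0.5, -3.0]
gripper_width: 0.227
tool-frame F [0.37 0.74 3.05] M [-0.033 -0.056  0.017] j6 0.74 n· 0.96575 tip depth -0.1424
```

7.3 mm remain, so I go down gently until it seats.

```bash
python3 -m crank '[{"angular":[0,0,0],"delta_pos":[0,0,0.1],"gripper":0},{"angular":[0,0,0],"delta_pos":[0,0,0.08],"gripper":0},{"angular":[0,0,0],"delta_pos":[0,0,0.04],"gripper":0},{"angular":[0,0,0],"delta_pos":[0,0,0],"gripper":0}]'; python3 -m crank '[{"angular":[0,0,0],"delta_pos":[0,0,0.03],"gripper":0},{"angular":[0,0,0],"delta_pos":[0,0,0],"gripper":0}]'
```

```text
time: 34.05
tool_pos: [0.5046, -0.1208, 0.1076]
tool_rot: [-0.0, 0.975, 0.224, -0.0]
contact_force: [0.0, -0.9, -2.9]
gripper_width: 0.223
time: 34.3
tool_pos: [0.5047, -0.1208, 0.1068]
tool_rot: [-0.0, 0.975, 0.224, -0.0]
contact_force: [0.2, -0.7, -3.8]
gripper_width: 0.224
```

```bash
python3 -m crank '[{"angular":[0,0,0],"delta_pos":[0,0,0.03],"gripper":0},{"angular":[0,0,0],"delta_pos":[0,0,0],"gripper":0}]'; python3 -m crank '[{"angular":[0,0,0],"delta_pos":[0,0,0.025],"gripper":0},{"angular":[0,0,0],"delta_pos":[0,0,0],"gripper":0}]'
```

```text
time: 34.55
tool_pos: [0.5048, -0.1209, 0.1063]
tool_rot: [-0.0, 0.975, 0.224, -0.0]
contact_force: [-0.9, -0.6, 0.1]
gripper_width: 0.226
time: 34.8
tool_pos: [0.5049, -0.1209, 0.1063]
tool_rot: [-0.0, 0.975, 0.224, -0.0]
contact_force: [-3.4, 1.1, 4.2]
gripper_width: 0.23
```

```bash
python3 -m crank '[{"angular":[0,0,0],"delta_pos":[0,0,-0.02],"gripper":0},{"angular":[0,0,0],"delta_pos":[0,0,0],"gripper":0.4},{"angular":[0,0,0],"delta_pos":[0,0,0],"gripper":0.8},{"angular":[0,0,0],"delta_pos":[0,0,0],"gripper":1},{"angular":[0,0,0],"delta_pos":[0,0,0],"gripper":1},{"angular":[0,0,0],"delta_pos":[0,0,0],"gripper":1},{"angular":[0,0,0],"delta_pos":[0,0,0],"gripper":1}]'
python3 -m crank '[{"angular":[0,0,0],"delta_pos":[0,0,-0.3],"gripper":1},{"angular":[0,0,0],"delta_pos":[0,0,-0.6],"gripper":1},{"angular":[0,0,0],"delta_pos":[0,0,-1],"gripper":1},{"angular":[0,0,0],"delta_pos":[0,0,-1],"gripper":1},{"angular":[0,0,0],"delta_pos":[0,0,-1],"gripper":1},{"angular":[0,0,0],"delta_pos":[0,0,-0.8],"gripper":1},{"angular":[0,0,0],"delta_pos":[0,0,0],"gripper":1},{"angular":[0,0,0],"delta_pos":[0,0,0],"gripper":1}]'
python3 - <<'E'
from h import *
s=state();f=grab_frame("wrist"); cv2.imwrite("pics/w14.png",cv2.resize(cv2.convertScaleAbs(f[80:260,156:356,::-1],alpha=1.5),None,fx=3,fy=3))
f=grab_frame("side");cv2.imwrite("pics/s14.png",cv2.resize(cv2.convertScaleAbs(f[120:300,180:360,::-1],alpha=1.3),None,fx=3.3,fy=3.3,interpolation=cv2.INTER_CUBIC))
print([(round(d["conf"],2),np.round(d["pixel"],1)) for d in landmark_of("side","key_grip")])
f=grab_frame("scene");cv2.imwrite("pics/sc14.png",f[:,:,::-1])
print([(round(d["conf"],2),np.round(d["pixel"],1)) for d in landmark_of("scene","key_grip")],s["contact_force"],s["time"])
E
```

```text
time: 35.67
tool_pos: [0.5047, -0.1208, 0.1058]
tool_rot: [-0.0, 0.975, 0.224, -0.0]
contact_force: [-0.1, -0.0, -0.2]
gripper_width: 1.0
time: 36.67
tool_pos: [0.5045, -0.1208, 0.2464]
tool_rot: [-0.0, 0.975, 0.224, -0.0]
contact_force: [-0.2, -0.1, -0.9]
gripper_width: 1.0
[(0.77, array([297.3, 172.9])), (0.72, array([301.8, 154.7])), (0.64, array([295. , 148.1]))]
[(0.79, array([187. , 150.5])), (0.49, array([223.9, 155.2]))] [-0.1989912  -0.098224   -0.87029511] 36.675
```

View pics/w14.png

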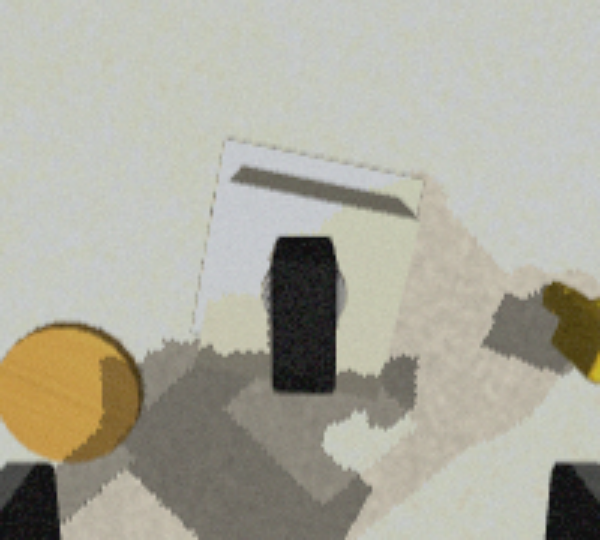

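View pics/s14.png

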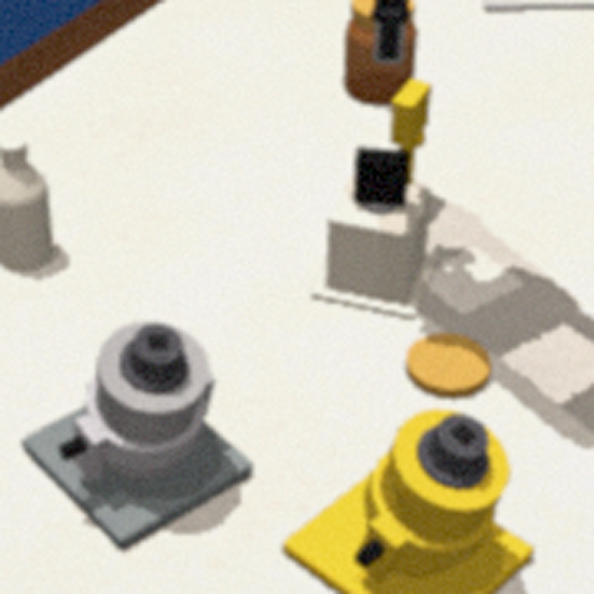

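View pics/sc14.png

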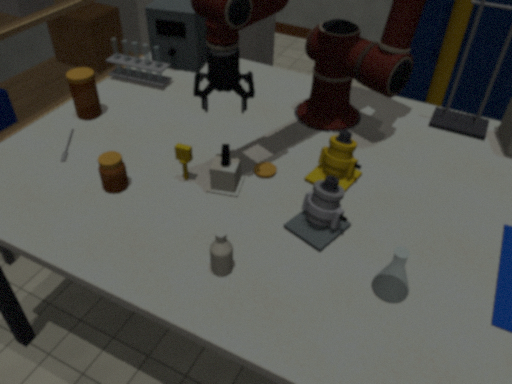

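```bash
python3 - <<'E'
import cv2
f=cv2.imread("pics/w11.png")[240:380,330:500]; cv2.imwrite("pics/w11c.png",cv2.resize(f,None,fx=4,fy=4,interpolation=cv2.INTER_CUBIC))
E
```

```text
(no output)
```

View pics/w11c.png

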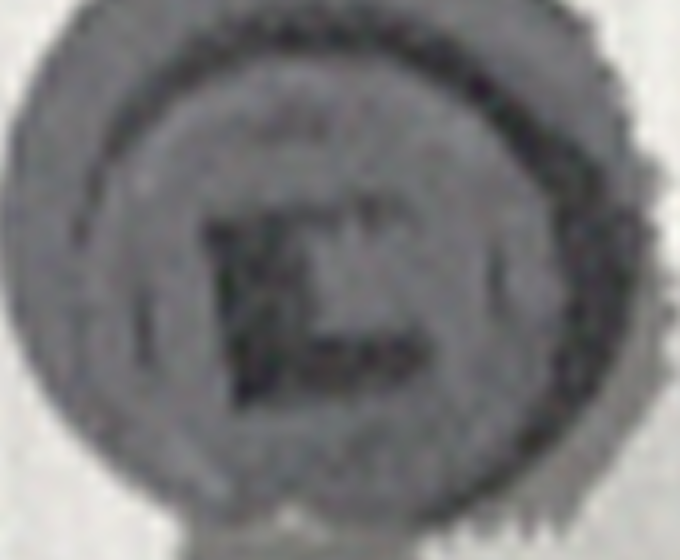

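```bash
python3 -c "
from plant import *
print(job_done()); print(state()['time'])"
```

```text
the job is handed in; nothing more can be done
None
the job is handed in; nothing more can be done
```

The plug is turned up to its stop and the key is back in its stand. I handed the job in at about 37 s of the 72 s; no verdict was reported.

- **Key into the recess:** I took the black key, not the yellow one, and brought it onto the leaning axis of the grey stand's plug. I also turned it about 19° to match the square. It went in without catching on the rim, and I felt the floor at about 17 mm with roughly 6 N of push.
- **Turning the plug:** I turned the tool clockwise by about 70°. The measured torque stayed near 0.05 N m, noisy by about 0.03 to 0.05. It then rose to about 0.12 and 0.165 N m over the last 2° or so, which I took as the stop. That stays below the 0.26 N m at which the vessel slips.
- **Key back in the stand:** It seated at the same height as when I picked it up, 0.106 m. I let go and drew the gripper clear. The last pictures show it upright with its collar down, the gripper well clear, and the jar, flask, bottle and lid where they were.

**What the checks could not settle:**
- **Plug angle:** The picture taken after pulling out puts the plug's turn at about 56°, or 0.98 rad, give or take about 0.04. That agrees with the stop at 1.1 if the plug began near 0.1, but the starting angle was never measured. The torque rise is the main evidence that it is home.
- **Side load:** The key also pressed sideways by up to about 6.5 N while turning. I eased that with a 0.5 mm sideways shift.
- **Vessel turn:** I did not measure this directly; that it stayed put is judged only from the low torque.

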